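Stack a pigment sieve set on its shaker base

ROBOT

A 6-joint arm with a two-finger parallel gripper is mounted at the origin on the work surface; the furniture and walls round the work are solid. World frame = base frame: x ahead of the robot, y to its left, z up, the work surface at z = 0. Lengths are in m, angles in rad, forces in N, time in s.
With the tool pointing down it reaches from about 0.25 to 0.725 m from the base axis. Payload 4 kg.
Tool frame: the origin (TCP) lies midway between the tips of the shut fingers; the grasp point (between the pads) lies pinch_z behind it (pinch_z is the distance from the TCP to the grasp point, in m); z points along the fingers, y is the direction in which the jaws open and shut (so a half turn about z gives the same grasp; the last joint's range is limited). The gripper opens to 85 mm and grips with 20 to 120 N. Pads are 22 mm wide; open, the fingers measure 114 mm over their backs; the gripper's body (76 mm by 85 mm) begins 54 mm behind the grasp point. The pads swing forward as they close: fully open they stand 13 mm farther back than shut.
Start: joints at [-1.164, 0.241, 0.005, 1.335, 0, 1.571], TCP at [0.198, -0.459, 0.231] pointing down, gripper open.
Joint ranges: [-2.72, 2.72], [-1.05, 1.87], [-1.09, 1.28], [-1.99, 2.15], [-1.42, 1.44], [-3.14, 3.14]. Speed limits (rad/s): [2.79, 2.79, 3.14, 3.14, 3.14, 3.14].

INTERFACE

Orientations are given as a unit quaternion [x, y, z, w].
In Python, from workcell import * gives the robot as it stands.
- The arm moves only by the tool move_arm, never from a script. Its argument "motion" is a list of rows, each a list of 3 entries, a list of its own where there are three numbers: the finger opening in mm, from 0 to 85.4, then the shift along the tool's x, y, z in units of 50 mm (1.0 is 50 mm), then the turn about the tool's z in units of 6 degrees (1.0 is 6 degrees). In form: [[claw, [dx, dy, dz], roll], ...]. A call has exactly 10 rows; each row is the pose to reach, as a shift and turn from the pose commanded when the call began, along the tool's axes at that moment; what a row does not reach only later rows make up. A row lasts 1/10 s, in which the tool goes at most 50 mm and 8.59 degrees, less where a joint would pass 70% of its speed; a pose out of reach is approached as far as the arm can. A call with a gripper value outside its range is refused whole. The fingers move at their own pace and stop on an object; the grip force is fixed at half the most. Time passes only in rows, so rows that repeat a pose let the fingers close, or fill a call up. It gives the time, the measured TCP pose, the force and the opening at its end, in the units of the state.
- get_obs(): the state, without advancing time (a new reading comes with each control period).
- camera(name): name is "scene" or "top"; returns a dict with "color" (480x640x3 uint8, red, green, blue), "fx", "fy", "cx", "cy" (pixels), "distortion" ([k1, k2, p1, p2, k3] as OpenCV has them; the pictures are not rectified), "rvec" (rotation vector, rad) and "tvec" (3), from world to camera coordinates, as OpenCV has them. Camera axes: x right, y down, z forward; pixel columns grow to the right and rows downward; lengths in m; the calibration is good to about 2 mm. A picture is of the moment at which its call begins. There is no depth.
- job_done(): hands the job in, once; it reports no verdict.
The state is a dict: "clock": time; "joint_pos": joint angles; "joint_vel": joint speeds; "tau": joint torques, N m; "eef_pos": TCP position; "tool_rot": TCP orientation; "ft_force": force on the tool from outside, world axes, zero at the start; "ft_torque": the same for the moment, N m; "grip_width": finger opening in m.
Only numpy, scipy, OpenCV 4.12 (cv2) and the standard library are available. Lean on these libraries where they do the work, as an engineer would, in place of code of your own. Each camera call takes 0.05 s, during which the arm holds its last target.

TASK

Put the little sieve set together on the round grey shaker base, one piece after another from the bottom up: first the closed collecting pan, then the fine-mesh sieve, then the coarse sieve, and last the lid with the knob, each one upright and fully seated in the rim of the piece below. Leave the yellow jar, the white dropper bottle and the paint tube standing or lying where they are.

Things in the scene. Friction and masses are not known exactly. Their poses are not given: they have to be found in the camera images.
- shaker_base: Fixed round grey plinth, 88 mm diameter, with a raised bare-metal socket ring on top (74 mm outer, 61 mm inner diameter, 9 mm deep, open above) that takes the pan's 56 mm spigot with 2.5 mm play all round. Rim of the ring 30 mm above the table. Origin: centre of the underside, on the table; z up. (A fixed tray with a 50 mm high rim stands 55 mm or more from the middle of every piece.)
- pan: Collecting pan: shallow round steel cup with a plain closed floor, 66 mm outer diameter, 24 mm high, mouth 61 mm wide (wall 2.5 mm). Stands on a narrower round spigot (56 mm outer diameter, 7 mm high, tapered to 52 mm at its foot); the shoulder above it rests on the rim below. Seated, its origin is 23 mm above the base's. Origin: centre of the spigot's underside; z up; round, yaw is free. 0.12 kg.
- fine_sieve: Fine sieve: same round steel frame and spigot as the pan, 66 mm outer diameter, 32 mm high over all, its floor (7 mm above the underside) a close dark wire mesh with 3.5 mm pitch over grey. Seated on the pan its origin is 17 mm above the pan's origin. Origin: centre of the spigot's underside; z up. 0.12 kg.
- coarse_sieve: Coarse sieve: same round steel frame and spigot, 66 mm outer diameter, the tallest, 44 mm high over all, its floor (7 mm above the underside) an open grid of dark bars 10.5 mm apart that one sees through. Seated on the fine sieve its origin is 25 mm above that of the fine sieve. Origin: centre of the spigot's underside; z up. 0.14 kg.
- lid: Lid: flat steel disc, 66 mm diameter, on the same 56 mm spigot 7 mm high; disc from 7 to 11 mm above the underside, and in its middle an upright black knob, 20 mm diameter, from 11 to 38 mm above the underside. Seated on the coarse sieve its origin is 37 mm above that of the coarse sieve. Origin: centre of the spigot's underside; z up. 0.1 kg.
- yellow_jar: Bystander: low clear glass jar with something yellow in it, 52 mm diameter, 44 mm high, loose on the table. Origin: centre of its underside.
- dropper_bottle: Bystander: white dropper bottle with a pointed cap, 31 mm diameter, 89 mm high, loose, standing on the table. Origin: centre of its underside.
- paint_tube: Bystander: white paint tube with a black cap, 89 x 34 x 22 mm, loose, lying on the table. Origin: centre of its underside, x along its length.
There are look-alikes about, which are no part of the job. Leave any green or red look-alike of the lid alone.

How it is judged:
By the outcome, as a careful person would: the job done as asked, in the order asked, and still so for the second after the job is handed in, with the robot touching nothing.
It also fails if it takes over 128 s, if anything falls off the work surface, if the arm or the gripper's body presses on something with over 40 N, if the wrist force passes 120 N, or if a joint passes its speed limit or range.

## Working session

There is one attempt and no reset: what is moved stays moved. The work goes in short steps, Python scripts to look and compute and a tool call to move; the robot and the scene stay as the last step left them, time stands still between calls to the robot, and variables do not carry over. Pictures are saved under pics/ and viewed, and the job is handed in when it is done.

Besides the shell and the picture viewer there is one more tool, called after "Request:" as name(argument=value, ...) on one line, values as JSON. move_arm: Moves the arm, as the interface text tells. Its arguments: {"type":"object","properties":{"motion":{"type":"array","items":{"type":"array"}}},"required":["motion"]}

```bash
ls; mkdir -p pics
python3 - <<'E'
from workcell import *
import cv2
o=get_obs()
for k,v in o.items(): print(k,v)
for n in("scene","top"):
    c=camera(n); cv2.imwrite(f"pics/{n}0.png",c["color"][:,:,::-1])
    print({k:v for k,v in c.items() if k!="color"})
E
```

```text
pics
clock 0.0
joint_pos [-1.16399137e+00  2.41438155e-01  3.74049920e-03  1.33520398e+00
  4.77460318e-07  1.57079372e+00]
joint_vel [-4.23148716e-04  4.99837761e-04  2.79418735e-04  2.01044340e-05
 -7.02226370e-04 -1.13510187e-04]
tau [-1.99769151e-03 -3.72312534e+01  2.52410012e+01  1.68251758e-02
 -2.35833386e-04 -1.04172457e-05]
eef_pos [ 0.19759083 -0.45861956  0.2304066 ]
tool_rot [ 9.79384132e-01  2.02003994e-01 -2.12404109e-04 -1.03100282e-03]
ft_force [ 0.29619787  0.28833981 -0.80436662]
ft_torque [ 0.05443305 -0.02521197  0.02937641]
grip_width 0.08559910101198745
{'fx': 567.6312273211212, 'fy': 567.6312273211212, 'cx': 319.1026233718114, 'cy': 235.68420151220033, 'distortion': array([0.00848529, 0.        , 0.        , 0.        , 0.        ]), 'rvec': array([ 0.58403851, -2.69541226,  1.08630926]), 'tvec': array([0.3619805 , 0.22429276, 1.37951124])}
{'fx': 479.16271666937416, 'fy': 479.16271666937416, 'cx': 325.13550559539954, 'cy': 238.45263369495737, 'distortion': array([-0.00858123,  0.        ,  0.        ,  0.        ,  0.        ]), 'rvec': array([ 2.21065485, -2.16344574,  0.07118928]), 'tvec': array([-0.10081541,  0.42932853,  1.24990272])}
```

View pics/scene0.png

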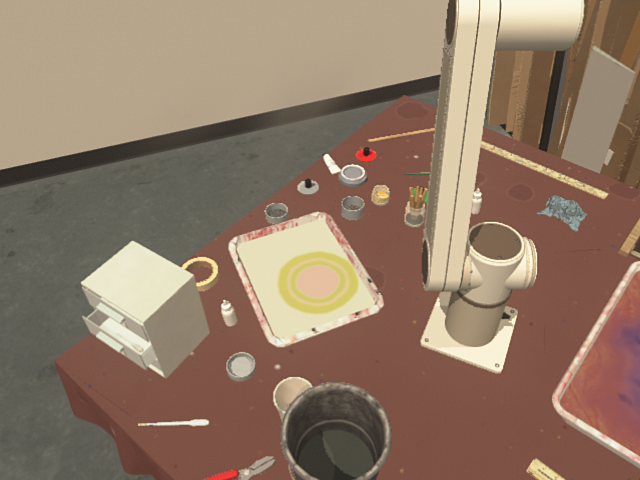

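View pics/top0.png

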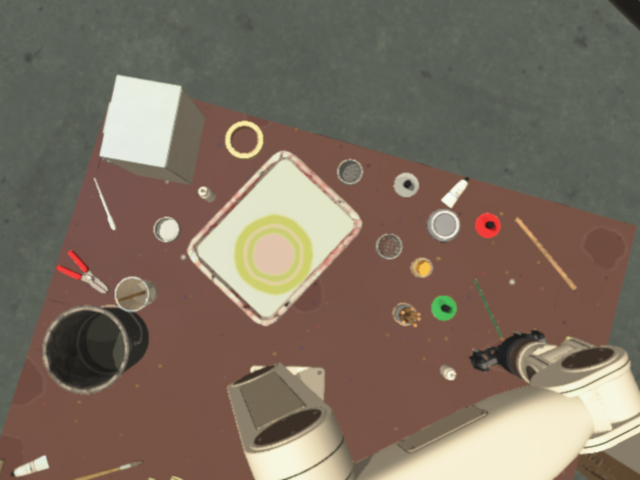

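Run:
```python
import cv2,numpy as np
t=cv2.imread("pics/top0.png");s=cv2.imread("pics/scene0.png")
a=cv2.resize(t[130:350,320:520],None,fx=2.7,fy=2.7,interpolation=cv2.INTER_CUBIC)
cv2.imwrite("pics/zt.png",a)
b=cv2.resize(s[130:240,240:400],None,fx=5,fy=5,interpolation=cv2.INTER_CUBIC)
cv2.imwrite("pics/zs.png",b)
c=np.hstack([cv2.resize(t[190:270,130:210],(400,400),interpolation=2),cv2.resize(s[330:410,200:280],(400,400),interpolation=2)])
cv2.imwrite("pics/zp.png",c)
```

```text
(no output)
```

View pics/zt.png

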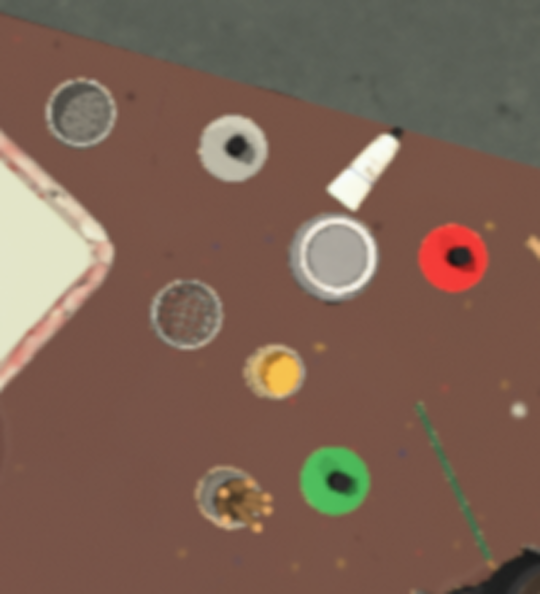

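View pics/zs.png

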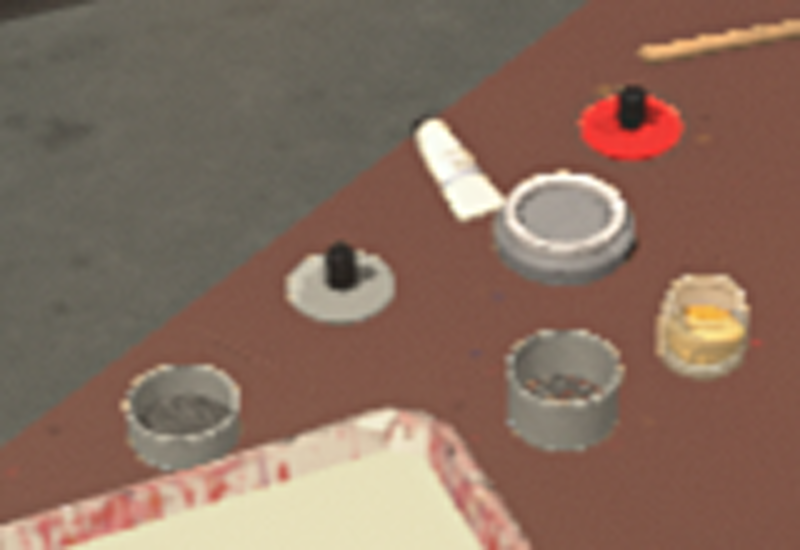

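View pics/zp.png

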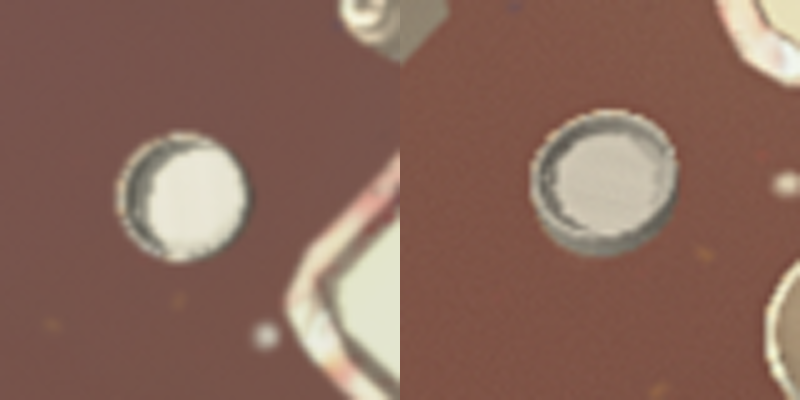

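```bash
cat > h.py <<'E'
import numpy as np,cv2
from scipy.optimize import least_squares
from scipy.spatial.transform import Rotation as Rn
def cam(c):
    R=cv2.Rodrigues(c["rvec"])[0]; K=np.array([[c["fx"],0,c["cx"]],[0,c["fy"],c["cy"]],[0,0,1]])
    return R,-R.T@c["tvec"],K
def plane(c,px,h):
    R,C,K=cam(c); u=cv2.undistortPoints(np.float64(px).reshape(-1,1,2),K,c["distortion"])[:,0]
    d=np.c_[u,np.ones(len(u))]@R
    return C[:2]+d[:,:2]*((h-C[2])/d[:,2])[:,None]
def pix(c,p):
    R,C,K=cam(c); return cv2.projectPoints(np.float64(p).reshape(-1,1,3),c["rvec"],c["tvec"],K,c["distortion"])[0][:,0]
def mask_grey(img):
    # cloth is brown: saturated. parts grey: low saturation
    hsv=cv2.cvtColor(img,cv2.COLOR_RGB2HSV)
    return ((hsv[...,1]<75)).astype(np.uint8)*255
def contour(m,p):
    n,l,st,ce=cv2.connectedComponentsWithStats(m)
    k=l[int(p[1]),int(p[0])]
    if k==0:
        ys,xs=np.nonzero(l); i=np.argmin((xs-p[0])**2+(ys-p[1])**2); k=l[ys[i],xs[i]]
    mm=(l==k).astype(np.uint8)
    ct=max(cv2.findContours(mm,cv2.RETR_EXTERNAL,cv2.CHAIN_APPROX_NONE)[0],key=cv2.contourArea)
    return ct[:,0].astype(float),st[k]
def farfit(c,ct,h,r,half=1.3):
    P=plane(c,ct,h); C=cam(c)[1][:2]; g=P.mean(0); d=(g-C)/np.linalg.norm(g-C)
    for _ in range(4):
        v=P-g; a=np.arccos(np.clip(v@d/np.linalg.norm(v,axis=1),-1,1)); Q=P[a<half]
        s=least_squares(lambda x:np.hypot(*(Q-x[:2]).T)-x[2],[*g,r],loss="soft_l1",f_scale=.001); g=s.x[:2]
    return s.x, np.sqrt(np.mean(s.fun**2))
E
python3 - <<'E'
import workcell,cv2
from workcell import *
from h import *
print([k for k in dir(workcell) if not k.startswith('__')])
t=camera("top");s=camera("scene")
for c in(t,s): print(cam(c)[1])
for n,p in dict(pan=(166,230),fine=(350,172),coarse=(389,246),lid=(406,185),base=(444,225)).items(): print(n,plane(t,[p],.02))
for n,c in(("t",t),("s",s)): cv2.imwrite(f"pics/m{n}.png",mask_grey(c["color"]))
E
```

```text
['Unreachable', 'camera', 'get_obs', 'job_done', 'pinch_z']
[ 0.34777202 -0.09388228  1.27553294]
[-0.02538408  0.86911718  1.15255342]
pan [[0.44427693 0.32769023]]
fine [[ 0.60894319 -0.15362017]]
coarse [[ 0.41479414 -0.25947678]]
lid [[ 0.57736706 -0.30241973]]
base [[ 0.47324538 -0.40355432]]
```

View pics/mm.png

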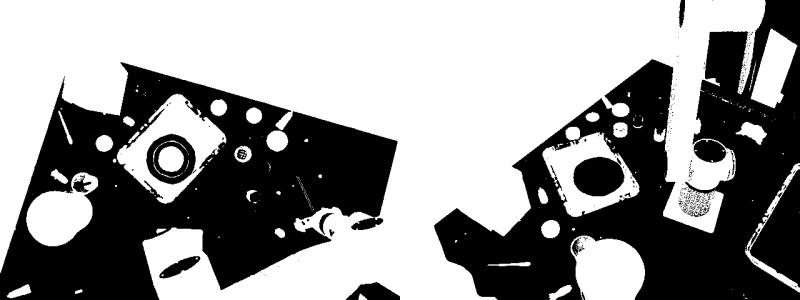

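```bash
cat > meas.py <<'E'
from h import *
def locate(t,s,pt,ps,hs,r):
    mt,ms=mask_grey(t["color"]),mask_grey(s["color"])
    a,sa=contour(mt,pt); b,sb=contour(ms,ps)
    print(' boxes',sa,sb)
    out=[]
    for h in hs:
        A,ea=farfit(t,a,h,r); B,eb=farfit(s,b,h,r)
        print(f" h={h*1e3:.0f} top {A.round(4)} e{ea*1e3:.2f} scene {B.round(4)} e{eb*1e3:.2f} gap {np.linalg.norm(A[:2]-B[:2])*1e3:.1f}")
E
python3 - <<'E'
from workcell import *
from meas import *
t=camera("top");s=camera("scene")
for n,pt,ps,h,r in (("pan",(166,230),(240,366),24,.033),("fine",(350,172),(276,212),32,.033),("coarse",(389,246),(352,207),44,.033),("lid",(400,190),(303,191),11,.033),("base",(444,225),(352,174),30,.037)):
    print(n); locate(t,s,pt,ps,np.array([h-12,h-6,h,h+6])*1e-3,r)
# landmark floor positions
for n,p in dict(tray_r=(361,228),tray_t=(285,152),tray_l=(190,250),tray_b=(263,325)).items(): print(n,plane(t,[p],.05))
for n,p in dict(jar=(422,268),tube0=(449,203),tube1=(466,180),drop=(205,193),brush=(405,314),green=(444,308),red=(488,225)).items(): print(n,plane(t,[p],.02))
E
```

```text
pan
 boxes [153 216  28  27 577] [226 352  30  29 688]
 h=12 top [0.4473 0.3301 0.0345] e0.85 scene [0.4493 0.3215 0.0334] e0.68 gap 8.8
 h=18 top [0.4468 0.3281 0.0344] e0.84 scene [0.4468 0.3244 0.0332] e0.68 gap 3.6
 h=24 top [0.4464 0.326  0.0342] e0.84 scene [0.4443 0.3273 0.0331] e0.67 gap 2.4
 h=30 top [0.4459 0.324  0.0341] e0.84 scene [0.4418 0.3302 0.0329] e0.67 gap 7.4
fine
 boxes [337 159  27  27 548] [265 203  23  22 418]
 h=20 top [ 0.6101 -0.1532  0.0336] e1.26 scene [ 0.6111 -0.1608  0.034 ] e1.26 gap 7.7
 h=26 top [ 0.6089 -0.1529  0.0335] e1.26 scene [ 0.6077 -0.1553  0.0338] e1.25 gap 2.7
 h=32 top [ 0.6076 -0.1526  0.0333] e1.25 scene [ 0.6043 -0.1499  0.0336] e1.25 gap 4.3
 h=38 top [ 0.6064 -0.1523  0.0332] e1.25 scene [ 0.601  -0.1444  0.0335] e1.24 gap 9.6
coarse
 boxes [383 245  10   7  25] [341 196  23  24 469]
 h=32 top [-148.2121   40.9304  154.2243] e4.67 scene [ 0.4151 -0.2663  0.0335] e0.97 gap 154231.1
 h=38 top [-108.9066   30.0311  113.4351] e4.65 scene [ 0.4128 -0.2602  0.0333] e0.97 gap 113438.5
 h=44 top [-11.6554   3.0888  12.5203] e4.62 scene [ 
[... 715 characters left out ...]
p 16884053.9
 h=24 top [ 0.4742 -0.4032  0.0412] e0.69 scene [-8341.2498  2052.2766  8590.555 ] e658.43 gap 8590567.7
 h=30 top [ 0.4736 -0.4017  0.041 ] e0.69 scene [-13156.2395   3237.2664  13549.2126] e654.94 gap 13549228.5
 h=36 top [ 0.473  -0.4002  0.0408] e0.69 scene [-19857.9953   4886.4542  20450.9004] e651.44 gap 20450919.5
tray_r [[ 0.45790155 -0.1830559 ]]
tray_t [[0.65159621 0.01740396]]
tray_l [[0.39193159 0.25380403]]
tray_b [[0.20588123 0.06108334]]
jar [[ 0.35903512 -0.34655734]]
tube0 [[ 0.53186401 -0.41647644]]
tube1 [[ 0.59423971 -0.46130779]]
drop [[0.54460671 0.22869994]]
brush [[ 0.23870312 -0.30337278]]
green [[ 0.25633753 -0.40473096]]
red [[ 0.4757623  -0.51951964]]
```

```bash
cat >> h.py <<'E'
def roi_contour(c,p,w,fn):
    x,y=int(p[0]),int(p[1]); f=4
    im=cv2.resize(c["color"][y-w:y+w,x-w:x+w],None,fx=f,fy=f,interpolation=cv2.INTER_CUBIC)
    m=fn(cv2.cvtColor(im,cv2.COLOR_RGB2HSV).astype(int)).astype(np.uint8)
    m=cv2.morphologyEx(m,cv2.MORPH_CLOSE,np.ones((9,9),np.uint8))
    cs=cv2.findContours(m,cv2.RETR_EXTERNAL,cv2.CHAIN_APPROX_NONE)[0]
    ct=max(cs,key=cv2.contourArea)[:,0].astype(float)
    return (ct+.5)/f-.5+[x-w,y-w], m
E
python3 - <<'E'
from workcell import *
from h import *
t=camera("top");s=camera("scene")
g=lambda q:(q[...,1]<85)
ring=lambda q:(q[...,1]<60)&(q[...,2]>195)
vis=[]
for n,pt,ps,w,h,r,fn,half in (("pan",(166,230),(240,366),20,24,.033,g,1.3),("fine",(350,172),(276,212),17,32,.033,g,1.3),("coarse",(389,246),(352,207),18,44,.033,g,1.3),("lid",(406,185),(308,187),16,11,.033,g,1.3),("base",(444,225),(352,174),22,30,.037,ring,4)):
    print(n)
    a,ma=roi_contour(t,pt,w,fn); b,mb=roi_contour(s,ps,w,fn)
    vis.append(np.hstack([cv2.resize(x*255,(150,150)) for x in(ma,mb)]))
    for hh in (h-5,h,h+5):
        A,ea=farfit(t,a,hh/1e3,r,half);B,eb=farfit(s,b,hh/1e3,r,half)
        print(hh,A.round(4),B.round(4),((A-B)[:2]*1e3).round(1),round(ea*1e3,2),round(eb*1e3,2))
cv2.imwrite("pics/v.png",np.hstack([np.vstack(vis[:3]),np.vstack(vis[3:]+[vis[0]])]))
E
```

```text
pan
19 [0.4472 0.3295 0.0351] [0.4469 0.3243 0.0338] [0.3 5.2] 0.5 0.44
24 [0.4468 0.3278 0.035 ] [0.4448 0.3267 0.0336] [2.  1.1] 0.49 0.44
29 [0.4464 0.3262 0.0348] [0.4427 0.3291 0.0335] [ 3.7 -2.9] 0.49 0.44
fine
27 [ 0.6088 -0.1523  0.0353] [ 2.804549e+02 -5.710237e+02  3.300000e-02] [-279846.1  570871.4] 0.56 nan
32 [ 0.6077 -0.1521  0.0352] [ 0.6052 -0.1515  0.0343] [ 2.5 -0.6] 0.55 0.93
37 [ 0.6067 -0.1519  0.035 ] [ 0.6024 -0.1469  0.0341] [ 4.2 -4.9] 0.55 0.92
coarse
39 [ 0.4141 -0.2577  0.034 ] [ 0.4131 -0.261   0.0338] [1.1 3.3] 0.36 0.84
44 [ 0.4139 -0.257   0.0339] [ 0.4111 -0.2559  0.0337] [ 2.8 -1.1] 0.36 0.84
49 [ 0.4136 -0.2564  0.0337] [ 0.4091 -0.2508  0.0335] [ 4.5 -5.5] 0.35 0.83
lid
6 [ 0.5808 -0.3045  0.0352] [ 0.5803 -0.3091  0.0336] [0.5 4.6] 0.33 1.8
11 [ 0.5799 -0.3037  0.035 ] [ 0.5776 -0.3039  0.0334] [2.3 0.3] 0.33 1.79
16 [ 0.579  -0.3028  0.0349] [ 0.575  -0.2988  0.0333] [ 4. -4.] 0.33 1.78
base
25 [ 0.475  -0.4041  0.0365] [ 0.4872 -0.4078  0.0453] [-12.2   3.7] 0.47 15.93
30 [ 0.4745 -0.4028  0.0364] [ 0.4849 -0.4021  0.0451] [-10.4  -0.7] 0.47 15.86
35 [ 0.474  -0.4016  0.0363] [ 0.4826 -0.3964  0.0449] [-8.7 -5.1] 0.46 15.79
  return _methods._mean(a, axis=axis, dtype=dtype,
  ret = ret.dtype.type(ret / rcount)
```

View pics/v.png

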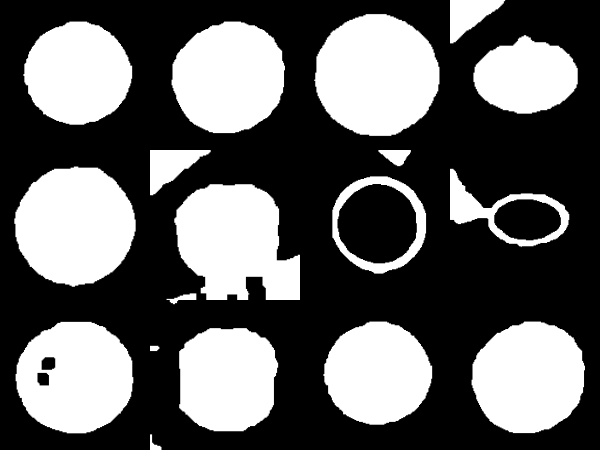

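```bash
cat > go.py <<'E'
import sys,numpy as np
from workcell import get_obs
from scipy.spatial.transform import Rotation as Rn
def info():
    o=get_obs(); M=Rn.from_quat(o["tool_rot"]).as_matrix(); return o,M
def to(x,y,z,jaw):
    o,M=info(); d=M.T@(np.array([x,y,z])-o["eef_pos"])/.05
    cur=np.degrees(np.arctan2(M[1,1],M[0,1])); dj=(jaw-cur+180)%360-180
    print("t",round(o["clock"],2),"pos",o["eef_pos"].round(4),"jaw",cur.round(2),"tilt",M[:,2].round(3),"j",o["joint_pos"].round(2),"F",o["ft_force"].round(1),"w",round(o["grip_width"]*1e3,1))
    print("shift",d.round(3),"roll",round(-dj/6,2))
if __name__=="__main__": to(*map(float,sys.argv[1:5]))
E
python3 go.py .4458 .3273 .28 -42
```

```text
t 0.4 pos [ 0.1978 -0.4591  0.2312] jaw -66.7 tilt [-0.  0. -1.] j [-1.16  0.24  0.    1.34 -0.    1.57] F [ 0.8 -1.   0.9] w 85.6
shift [ 10.778 -12.484  -0.973] roll -4.12
```

Request:
move_arm(motion=[[85, [0.2, -0.2, -0.5], 0], [85, [0.6, -0.7, -1], -0.3], [85, [1.2, -1.4, -1], -0.7], [85, [1.8, -2.1, -1], -1], [85, [2.4, -2.8, -1], -1.4], [85, [3.0, -3.5, -1], -1.7], [85, [3.6, -4.2, -1], -2], [85, [4.2, -4.9, -1], -2.3], [85, [4.8, -5.6, -1], -2.6], [85, [5.4, -6.3, -1], -2.9]])

```text
clock: 1.4
eef_pos: [0.3213, -0.0613, 0.2817]
tool_rot: [0.937, 0.348, 0.001, 0.0]
ft_force: [0.4, 0.3, 0.3]
grip_width: 0.085
```

```bash
python3 go.py .4458 .3273 .28 -42
```

```text
t 1.4 pos [ 0.3213 -0.0613  0.2817] jaw -49.24 tilt [ 0.001 -0.    -1.   ] j [-0.19 -0.13 -0.26  1.44 -0.    2.24] F [0.4 0.3 0.3] w 85.0
shift [ 6.961 -4.262  0.034] roll -1.21
```

Request:
move_arm(motion=[[85, [0.6, -0.37, 0], -0.2], [85, [1.4, -0.86, 0], -0.4], [85, [2.2, -1.35, 0], -0.6], [85, [3.0, -1.84, 0], -0.8], [85, [3.8, -2.33, 0], -1], [85, [4.6, -2.82, 0], -1.2], [85, [5.4, -3.3, 0], -1.2], [85, [6.2, -3.8, 0], -1.2], [85, [6.7, -4.1, 0], -1.2], [85, [6.96, -4.26, 0.03], -1.2]])

```text
clock: 2.4
eef_pos: [0.4464, 0.3282, 0.279]
tool_rot: [0.913, 0.407, -0.0, -0.0]
ft_force: [0.3, -0.6, -0.5]
grip_width: 0.0848
```

```bash
python3 go.py .4458 .3273 .004 -42
```

```text
t 2.4 pos [0.4464 0.3282 0.279 ] jaw -41.94 tilt [-0.  0. -1.] j [0.63 0.34 0.26 1.49 0.   2.94] F [ 0.3 -0.6 -0.5] w 84.8
shift [-2.100e-02  5.000e-03  5.501e+00] roll 0.01
```

Request:
move_arm(motion=[[85, [0, 0, 0.3], 0], [85, [0, 0, 1.0], 0], [85, [0, 0, 1.8], 0], [85, [0, 0, 2.6], 0], [85, [0, 0, 3.4], 0], [85, [0, 0, 4.2], 0], [85, [-0.02, 0, 4.8], 0], [85, [-0.02, 0, 5.2], 0], [85, [-0.02, 0, 5.4], 0], [85, [-0.02, 0, 5.46], 0]])

```text
clock: 3.4
eef_pos: [0.4449, 0.3242, 0.0058]
tool_rot: [0.914, 0.406, -0.001, 0.0]
ft_force: [0.4, 0.7, 0.8]
grip_width: 0.0852
```

```bash
cat > snap.py <<'E'
import sys,cv2,numpy as np
from workcell import *
from h import *
# name x y z w
n=sys.argv[1]; P=list(map(float,sys.argv[2:5])); w=int(sys.argv[5])
ims=[]
for k in("top","scene"):
    c=camera(k); u,v=pix(c,P)[0].astype(int); u=np.clip(u,w,640-w); v=np.clip(v,w,480-w)
    cv2.imwrite(f"pics/full_{k}_{n}.png",c["color"][:,:,::-1])
    ims.append(cv2.resize(c["color"][v-w:v+w,u-w:u+w,::-1],(400,400),interpolation=2)); print(k,"crop origin",u-w,v-w,"scale",400/(2*w))
cv2.imwrite(f"pics/{n}.png",np.hstack(ims))
E
python3 snap.py a1 .446 .327 .02 40; python3 go.py .4458 .3273 .004 -42
```

```text
top crop origin 126 189 scale 5.0
scene crop origin 200 325 scale 5.0
t 3.5 pos [0.4458 0.3249 0.0072] jaw -42.09 tilt [ 0.001  0.    -1.   ] j [ 0.63  0.54 -0.18  0.85 -0.    2.94] F [-0.7  0.5  0.5] w 84.9
shift [ 0.035 -0.032  0.065] roll -0.02
```

View pics/a1.png

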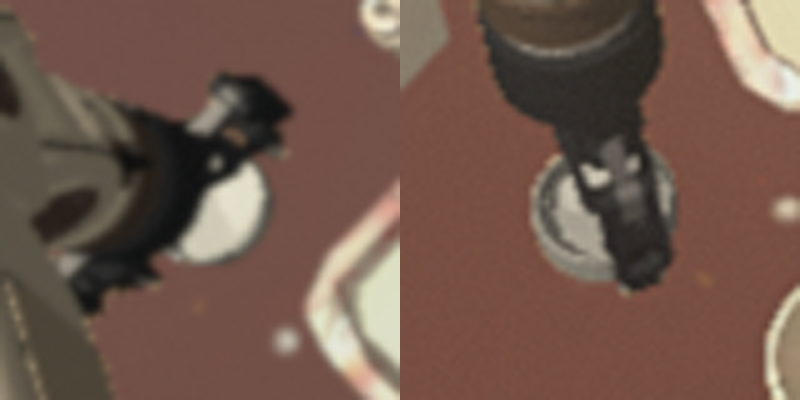

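Request:
move_arm(motion=[[75, [0, 0, 0.03], 0], [60, [0, 0, 0.03], 0], [60, [0, 0, 0.03], 0], [60, [0, 0, 0.03], 0], [60, [0, 0, 0.03], 0], [60, [0, 0, 0.03], 0], [60, [0, 0, 0.03], 0], [60, [0, 0, 0.03], 0], [60, [0, 0, 0.03], 0], [60, [0, 0, 0.03], 0]])

```text
clock: 4.5
eef_pos: [0.4465, 0.3253, 0.0075]
tool_rot: [0.914, 0.406, 0.002, -0.0]
ft_force: [-1.7, -0.6, 6.0]
grip_width: 0.0636
```

```bash
python3 go.py .4458 .3273 .004 -42
```

```text
t 4.5 pos [0.4465 0.3253 0.0075] jaw -42.09 tilt [ 0.003  0.002 -1.   ] j [ 0.63  0.54 -0.19  0.85 -0.    2.94] F [-1.7 -0.6  6. ] w 63.6
shift [ 0.021 -0.037  0.07 ] roll -0.02
```

```bash
python3 snap.py a2 .446 .327 .02 40
python3 - <<'E'
from workcell import *
from h import *
o=get_obs();M=Rn.from_quat(o["tool_rot"]).as_matrix();p=o["eef_pos"]
im=[]
for k in("top","scene"):
    c=camera(k); I=cv2.imread(f"pics/full_{k}_a2.png"); I=cv2.resize(I,None,fx=4,fy=4,interpolation=2)
    for y,col in((.033,(0,0,255)),(-.033,(0,255,0)),(0,(255,0,0))):
        for z in(-.007,-.025,-.045):
            q=pix(c,p+M@[0,y,z])[0]; cv2.circle(I,tuple(int(v*4+2) for v in q),3,col,-1)
    u,v=(pix(c,p)[0]*4).astype(int); im.append(I[v-200:v+200,u-200:u+200])
cv2.imwrite("pics/a2o.png",np.hstack(im))
E
```

```text
top crop origin 126 189 scale 5.0
scene crop origin 200 325 scale 5.0
```

View pics/a2o.png

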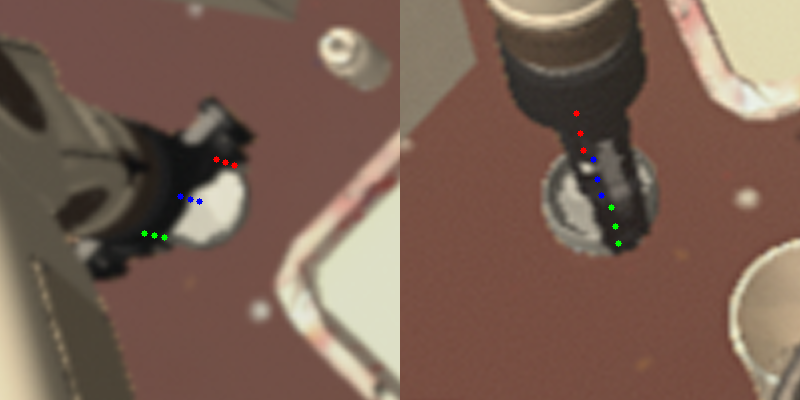

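Request:
move_arm(motion=[[85, [0, 0, 0], 0], [85, [0, 0, 0], 0], [85, [0, 0, 0], 0], [85, [0, 0, 0], -1.4], [85, [0, 0, 0], -2.8], [85, [0, 0, 0], -4.2], [85, [0, 0, 0], -5.6], [85, [0, 0, 0], -7], [85, [0, 0, 0], -8.4], [85, [0, 0, 0], -9.8]])

```text
clock: 5.7
eef_pos: [0.4453, 0.3246, 0.0051]
tool_rot: [0.594, 0.804, -0.0, -0.0]
ft_force: [-0.4, -0.7, -0.7]
grip_width: 0.0851
```

Request:
move_arm(motion=[[85, [0, 0, 0], -1.4], [85, [0, 0, 0], -2.8], [85, [0, 0, 0], -4.2], [85, [0, 0, 0], -5.2], [75, [0, 0, 0], -5.2], [60, [0, 0, 0], -5.2], [60, [0, 0, 0], -5.2], [60, [0, 0, 0], -5.2], [60, [0, 0, 0], -5.2], [60, [0, 0, 0], -5.2]])

```text
clock: 6.7
eef_pos: [0.4457, 0.3249, 0.006]
tool_rot: [0.36, 0.933, 0.0, 0.0]
ft_force: [-0.6, -0.1, 5.2]
grip_width: 0.0631
```

```bash
python3 go.py .4734 -.403 .2 0
```

```text
t 6.7 pos [0.4457 0.3249 0.006 ] jaw 47.83 tilt [ 0.001  0.001 -1.   ] j [ 0.63  0.54 -0.19  0.85  0.    1.37] F [-0.6 -0.1  5.2] w 63.1
shift [-10.183 -10.414  -3.89 ] roll 7.97
```

Request:
move_arm(motion=[[60, [0, 0, -0.1], 0], [60, [0, 0, -0.4], 0], [60, [0, 0, -0.9], 0], [60, [0, 0, -1.5], 0], [60, [0, 0, -2.2], 0], [60, [0, 0, -2.9], 0], [60, [0, 0, -3.6], 0], [60, [0, 0, -4.2], 0], [60, [0, 0, -4.7], 0], [60, [0, 0, -5.0], 0]])

```text
clock: 7.7
eef_pos: [0.4457, 0.3249, 0.2575]
tool_rot: [0.359, 0.933, 0.001, 0.001]
ft_force: [0.5, 0.4, -1.9]
grip_width: 0.0628
```

```bash
python3 go.py .4734 -.403 .25 48; python3 snap.py a3 .446 .325 .26 40
```

```text
t 7.7 pos [0.4457 0.3249 0.2575] jaw 47.86 tilt [ 0.002  0.001 -1.   ] j [ 0.63  0.33  0.2   1.43 -0.    1.37] F [ 0.5  0.4 -1.9] w 62.8
shift [-10.177 -10.424   0.13 ] roll -0.02
top crop origin 90 179 scale 5.0
scene crop origin 186 259 scale 5.0
```

View pics/a3.png

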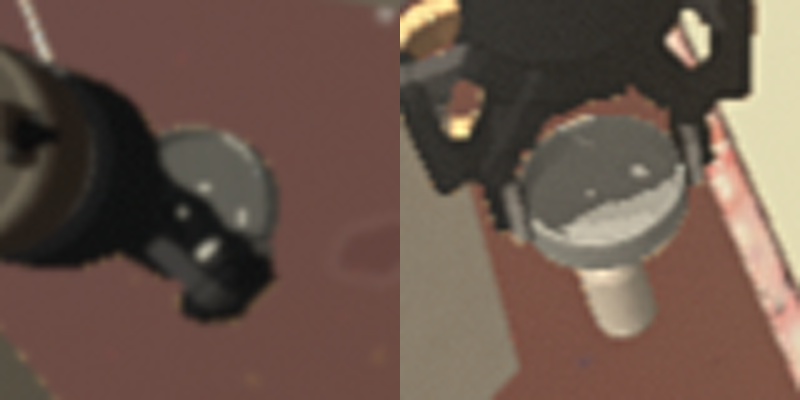

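Request:
move_arm(motion=[[60, [-0.1, -0.1, 0], 0], [60, [-0.4, -0.4, 0], 0], [60, [-0.9, -0.9, 0], 0], [60, [-1.45, -1.5, 0], 0], [60, [-2.0, -2.05, 0], 0], [60, [-2.6, -2.65, 0], 0], [60, [-3.2, -3.25, 0], 0], [60, [-3.8, -3.9, 0], 0], [60, [-4.4, -4.5, 0], 0], [60, [-5.0, -5.1, 0], 0]])

```text
clock: 8.8
eef_pos: [0.4583, -0.0342, 0.2535]
tool_rot: [0.359, 0.933, -0.001, -0.002]
ft_force: [0.1, -0.4, -0.6]
grip_width: 0.0626
```

Request:
move_arm(motion=[[60, [-0.6, -0.6, 0], 0], [60, [-1.2, -1.2, 0], 0], [60, [-1.8, -1.8, 0], 0], [60, [-2.4, -2.4, 0], 0], [60, [-3.0, -3.0, 0], 0], [60, [-3.6, -3.65, 0.1], 0], [60, [-4.2, -4.3, 0.1], 0], [60, [-4.7, -4.8, 0.1], 0], [60, [-5.0, -5.15, 0.1], 0], [60, [-5.15, -5.3, 0.1], 0]])

```text
clock: 9.8
eef_pos: [0.4716, -0.4033, 0.2474]
tool_rot: [0.361, 0.933, 0.001, -0.002]
ft_force: [-1.0, 0.2, -1.4]
grip_width: 0.0625
```

```bash
python3 go.py .4734 -.403 .085 48
```

```text
t 9.8 pos [ 0.4716 -0.4033  0.2474] jaw 47.72 tilt [-0.004  0.003 -1.   ] j [-0.71  0.49  0.41  1.49 -0.    0.03] F [-1.   0.2 -1.4] w 62.5
shift [-0.038  0.031  3.248] roll -0.05
```

Request:
move_arm(motion=[[60, [0, 0, 0.2], 0], [60, [0, 0, 0.7], 0], [60, [0, 0, 1.2], 0], [60, [0, 0, 1.7], 0], [60, [0, 0, 2.2], 0], [60, [-0.02, 0.02, 2.7], 0], [60, [-0.04, 0.03, 3.1], 0], [60, [-0.04, 0.03, 3.4], 0], [60, [-0.04, 0.03, 3.6], 0], [60, [-0.04, 0.03, 3.6], 0]])

```text
clock: 10.8
eef_pos: [0.4747, -0.3992, 0.0681]
tool_rot: [0.358, 0.934, 0.001, -0.002]
ft_force: [0.1, 0.9, 0.2]
grip_width: 0.0625
```

```bash
python3 go.py .4734 -.403 .029 48; python3 snap.py a4 .473 -.403 .06 40
```

```text
t 10.8 pos [ 0.4747 -0.3992  0.0681] jaw 47.99 tilt [-0.004  0.003 -1.   ] j [-0.7   0.59  0.09  1.08  0.    0.03] F [0.1 0.9 0.2] w 62.5
shift [-0.036 -0.073  0.782] roll -0.0
top crop origin 407 183 scale 5.0
scene crop origin 312 123 scale 5.0
```

View pics/a4.png

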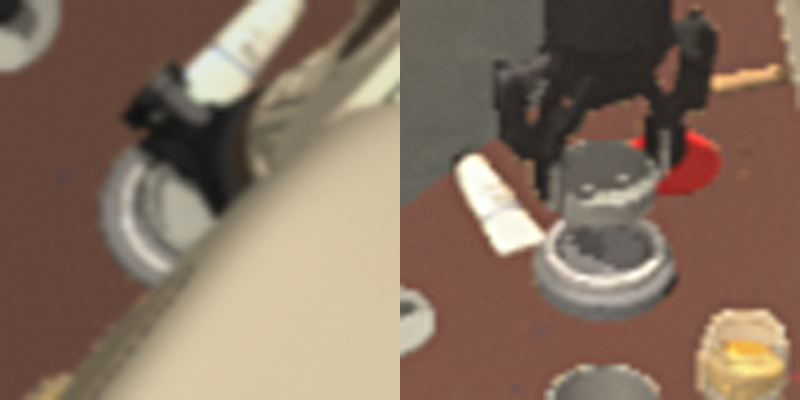

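Run:
```python
from workcell import *
from h import *
ps=[]
for i in range(6):
    c=camera("scene"); o=get_obs(); ps.append(o["eef_pos"])
print(np.array(ps).round(4)); p=np.mean(ps,0); print(p)
w=36
u,v=pix(c,[.473,-.403,.06])[0].astype(int)
I=cv2.resize(c["color"][v-w:v+w,u-w:u+w,::-1],(792,792),interpolation=2)[100:700]
f=11
def draw(ctr,z,r,col):
    a=np.linspace(0,2*np.pi,200); P=np.c_[ctr[0]+r*np.cos(a),ctr[1]+r*np.sin(a),0*a+z]
    q=pix(c,P); q=(q-[u-w,v-w]+.5)*f-[0,100]; cv2.polylines(I,[q.astype(np.int32)],True,col,1)
z0=p[2]-.006
draw(p,z0+.024,.033,(0,0,255)); draw(p,z0+.007,.033,(0,0,255))
draw((.4722,-.403),.03,.037,(0,255,0)); draw((.4722,-.403),.03,.0305,(0,255,0))
cv2.imwrite("pics/a5.png",I)
```

```text
[[ 0.4764 -0.4015  0.0712]
 [ 0.4766 -0.4019  0.0715]
 [ 0.4766 -0.4021  0.0716]
 [ 0.4765 -0.4021  0.0715]
 [ 0.4764 -0.4021  0.0713]
 [ 0.4763 -0.4021  0.0712]]
[ 0.47646135 -0.40195555  0.0713723 ]
```

View pics/a5.png

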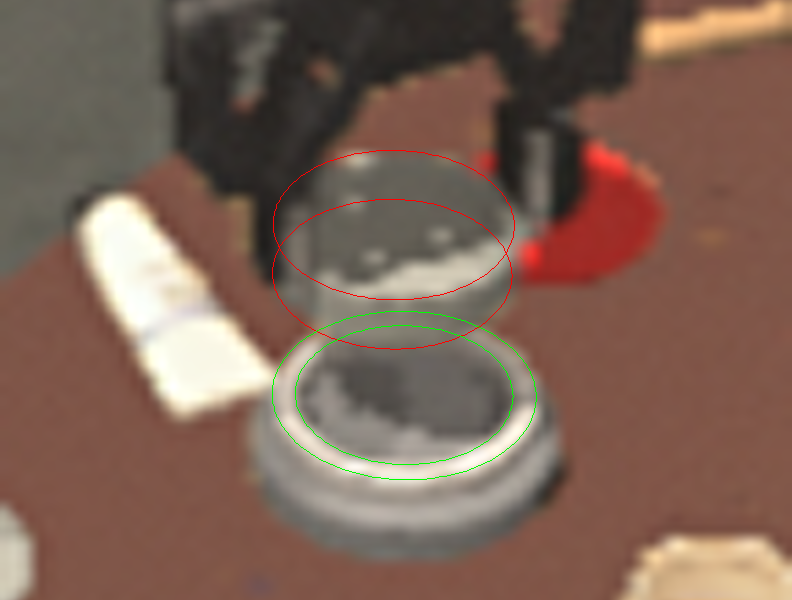

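Request:
move_arm(motion=[[60, [0.02, -0.04, 0], 0], [60, [0.02, -0.04, 0.1], 0], [60, [0.02, -0.04, 0.2], 0], [60, [0.02, -0.04, 0.3], 0], [60, [0.02, -0.04, 0.4], 0], [60, [0.02, -0.04, 0.5], 0], [60, [0.02, -0.04, 0.6], 0], [60, [0.02, -0.04, 0.67], 0], [60, [0.02, -0.04, 0.72], 0], [60, [0.02, -0.04, 0.74], 0]])

```text
clock: 12.2
eef_pos: [0.4737, -0.4024, 0.033]
tool_rot: [0.359, 0.933, 0.0, -0.0]
ft_force: [-0.8, -0.2, -1.9]
grip_width: 0.0632
```

```bash
python3 - <<'E'
from workcell import *
from h import *
for i in range(4):
    c=camera("scene"); o=get_obs(); print(o["eef_pos"].round(4),o["ft_force"].round(1),o["ft_torque"].round(2))
w=36
u,v=pix(c,[.473,-.403,.06])[0].astype(int)
I=cv2.resize(c["color"][v-w:v+w,u-w:u+w,::-1],(792,792),interpolation=2)[100:700]
cv2.imwrite("pics/a6.png",I)
E
python3 go.py .4745 -.4028 .029 48
```

```text
[ 0.4737 -0.4024  0.033 ] [-0.8  0.5 -1.5] [-0.03 -0.03 -0.01]
[ 0.4738 -0.4025  0.0332] [ 0.1  0.3 -1.2] [0.02 0.04 0.02]
[ 0.4739 -0.4026  0.0334] [ 0.4  0.3 -1.6] [-0.01 -0.03 -0.03]
[ 0.4739 -0.4026  0.0335] [ 0.   0.6 -0.5] [0.03 0.06 0.02]
t 12.4 pos [ 0.4739 -0.4026  0.0335] jaw 47.91 tilt [ 0. -0. -1.] j [-0.7   0.62  0.05  1.   -0.    0.03] F [ 0.   0.6 -0.5] w 62.6
shift [-0.011  0.005  0.091] roll -0.02
```

View pics/a6.png

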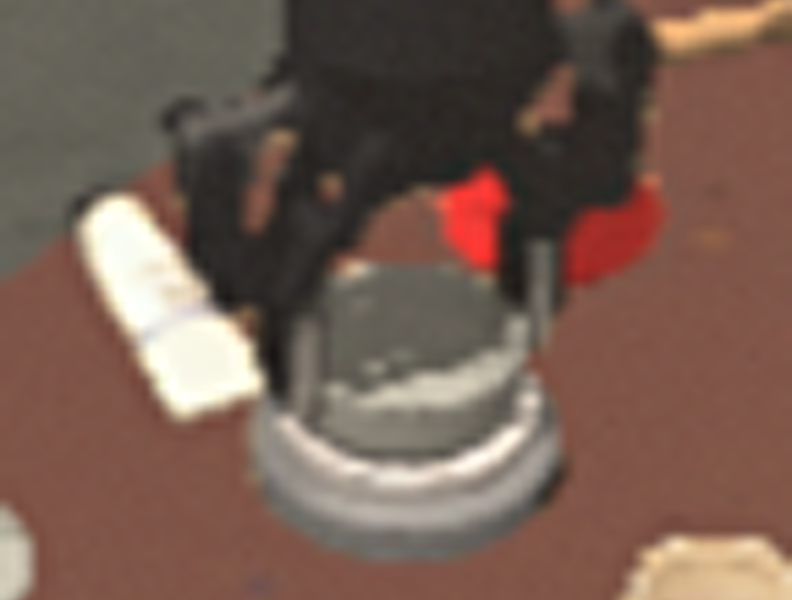

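Request:
move_arm(motion=[[60, [-0.01, 0, 0.03], 0], [60, [-0.01, 0, 0.05], 0], [60, [-0.01, 0, 0.07], 0], [60, [-0.01, 0, 0.09], 0], [60, [-0.01, 0, 0.11], 0], [60, [-0.01, 0, 0.12], 0], [60, [-0.01, 0, 0.12], 0], [60, [-0.01, 0, 0.12], 0], [60, [-0.01, 0, 0.12], 0], [60, [-0.01, 0, 0.12], 0]])

```text
clock: 13.4
eef_pos: [0.4742, -0.4028, 0.0288]
tool_rot: [0.359, 0.933, -0.0, 0.0]
ft_force: [-2.8, 1.5, 7.3]
grip_width: 0.063
```

```bash
python3 go.py .4745 -.4028 .029 48
```

```text
t 13.4 pos [ 0.4742 -0.4028  0.0288] jaw 47.91 tilt [ 0.001 -0.    -1.   ] j [-0.7   0.63  0.05  0.99  0.    0.03] F [-2.8  1.5  7.3] w 63.0
shift [-0.004  0.004 -0.004] roll -0.02
```

Request:
move_arm(motion=[[85, [0, 0, 0], 0], [85, [0, 0, 0], 0], [85, [0, 0, 0], 0], [85, [0, 0, -0.3], 0], [85, [0, 0, -0.9], 0], [85, [0, 0, -1.6], 0], [85, [0, 0, -2.4], 0], [85, [0, 0, -3.2], 0], [85, [0, 0, -4.0], 0], [85, [0, 0, -4.6], 0]])

```text
clock: 14.4
eef_pos: [0.4746, -0.4032, 0.2603]
tool_rot: [0.359, 0.933, -0.001, 0.002]
ft_force: [-0.3, -0.4, -0.1]
grip_width: 0.0854
```

```bash
python3 go.py .6075 -.152 .25 46; python3 snap.py a7 .473 -.403 .04 36
```

```text
t 14.4 pos [ 0.4746 -0.4032  0.2603] jaw 47.91 tilt [ 0.002 -0.002 -1.   ] j [-0.7   0.49  0.43  1.52  0.    0.03] F [-0.3 -0.4 -0.1] w 85.4
shift [1.396 5.51  0.202] roll 0.32
top crop origin 409 188 scale 5.555555555555555
scene crop origin 316 132 scale 5.555555555555555
```

View pics/a7.png

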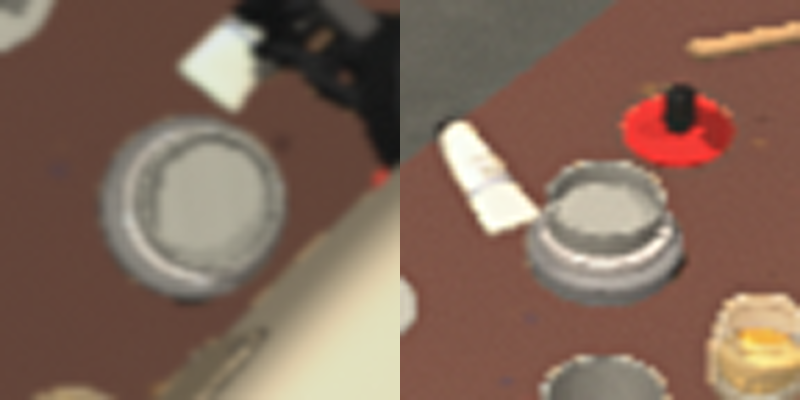

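Request:
move_arm(motion=[[85, [0.1, 0.4, 0], 0], [85, [0.3, 1.1, 0], 0], [85, [0.5, 1.9, 0], 0], [85, [0.7, 2.7, 0], 0], [85, [0.9, 3.5, 0], 0], [85, [1.1, 4.3, 0], 0], [85, [1.25, 4.9, 0], 0], [85, [1.35, 5.3, 0], 0], [85, [1.4, 5.5, 0], 0], [85, [1.4, 5.51, 0], 0]])

```text
clock: 15.5
eef_pos: [0.6071, -0.1504, 0.2561]
tool_rot: [0.358, 0.934, -0.0, -0.001]
ft_force: [-0.5, -0.1, 0.0]
grip_width: 0.0847
```

```bash
python3 go.py .6075 -.152 .007 48
```

```text
t 15.5 pos [ 0.6071 -0.1504  0.2561] jaw 48.02 tilt [-0.002  0.    -1.   ] j [-0.24  0.5   0.44  1.52 -0.    0.49] F [-0.5 -0.1  0. ] w 84.7
shift [-0.036 -0.014  4.982] roll 0.0
```

Request:
move_arm(motion=[[85, [0, 0, 0.4], 0], [85, [0, 0, 1.1], 0], [85, [0, 0, 1.9], 0], [85, [-0.02, -0.01, 2.7], 0], [85, [-0.02, -0.01, 3.5], 0], [85, [-0.02, -0.01, 4.2], 0], [85, [-0.02, -0.01, 4.6], 0], [85, [-0.02, -0.01, 4.85], 0], [85, [-0.02, -0.01, 4.93], 0], [85, [-0.02, -0.01, 4.95], 0]])

```text
clock: 16.5
eef_pos: [0.6075, -0.1533, 0.0101]
tool_rot: [0.36, 0.933, -0.0, 0.0]
ft_force: [0.2, -0.0, 0.3]
grip_width: 0.0848
```

```bash
python3 snap.py a8 .607 -.152 .03 36; python3 go.py .6075 -.152 .007 48
```

```text
top crop origin 313 135 scale 5.555555555555555
scene crop origin 239 174 scale 5.555555555555555
t 16.6 pos [ 0.6083 -0.1531  0.0112] jaw 47.89 tilt [ 0.002 -0.001 -1.   ] j [-0.25  0.65  0.05  0.96 -0.    0.49] F [-1.2  1.2  0.6] w 84.8
shift [0.027 0.005 0.083] roll -0.02
```

View pics/a8.png

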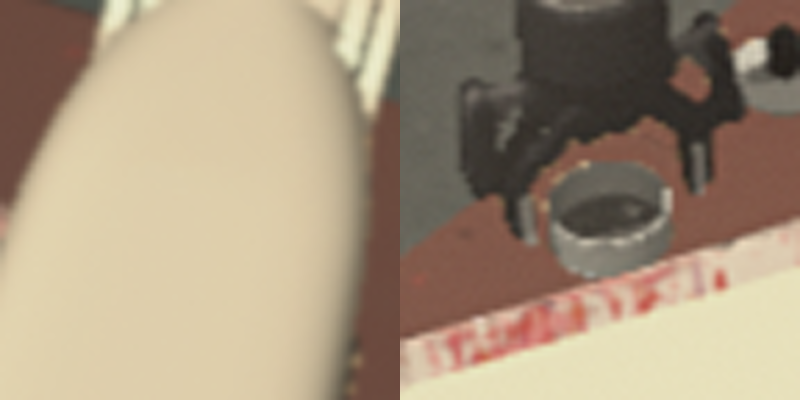

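Request:
move_arm(motion=[[85, [0, 0, 0.05], 0], [70, [0, 0, 0.07], 0], [60, [0, 0, 0.07], 0], [60, [0, 0, 0.07], 0], [60, [0, 0, 0.07], 0], [60, [0, 0, 0.07], 0], [85, [0, 0, 0.07], 0], [85, [0, 0, 0.07], 0], [85, [0, 0, 0.07], 0], [85, [0, 0, 0.07], 1.4]])

```text
clock: 17.6
eef_pos: [0.6072, -0.1524, 0.006]
tool_rot: [0.428, 0.904, -0.0, -0.0]
ft_force: [0.1, -0.2, 0.7]
grip_width: 0.085
```

Request:
move_arm(motion=[[85, [0, 0, 0], 1.4], [85, [0, 0, 0], 2.8], [85, [0, 0, 0], 4.2], [85, [0, 0, 0], 5.6], [85, [0, 0, 0], 7], [85, [0, 0, 0], 8.4], [85, [0, 0, 0], 9.8], [85, [0, 0, 0], 11.2], [85, [0, 0, 0], 12.6], [85, [0, 0, 0], 13.6]])

```text
clock: 18.6
eef_pos: [0.6072, -0.1524, 0.006]
tool_rot: [0.915, 0.404, -0.0, -0.0]
ft_force: [0.7, 0.4, 0.6]
grip_width: 0.085
```

Request:
move_arm(motion=[[75, [0, 0, 0], 0], [60, [0, 0, 0], 0], [60, [0, 0, 0], 0], [60, [0, 0, 0], 0], [60, [0, 0, 0], 0], [60, [0, 0, 0], 0], [60, [0, 0, 0], 0], [60, [0, 0, 0], 0], [60, [0, 0, 0], 0], [60, [0, 0, 0], 0]])

```text
clock: 19.6
eef_pos: [0.6076, -0.1525, 0.0066]
tool_rot: [0.914, 0.406, 0.0, 0.0]
ft_force: [0.1, 0.4, 4.4]
grip_width: 0.0634
```

```bash
python3 go.py .4745 -.403 .26 -42;  python3 snap.py a9 .607 -.152 .03 36
```

```text
t 19.6 pos [ 0.6076 -0.1525  0.0066] jaw -42.09 tilt [ 0.001 -0.    -1.   ] j [-0.25  0.66  0.04  0.96  0.    2.06] F [0.1 0.4 4.4] w 63.4
shift [-5.5    1.385 -5.07 ] roll -0.01
top crop origin 313 135 scale 5.555555555555555
scene crop origin 239 174 scale 5.555555555555555
```

View pics/a9.png

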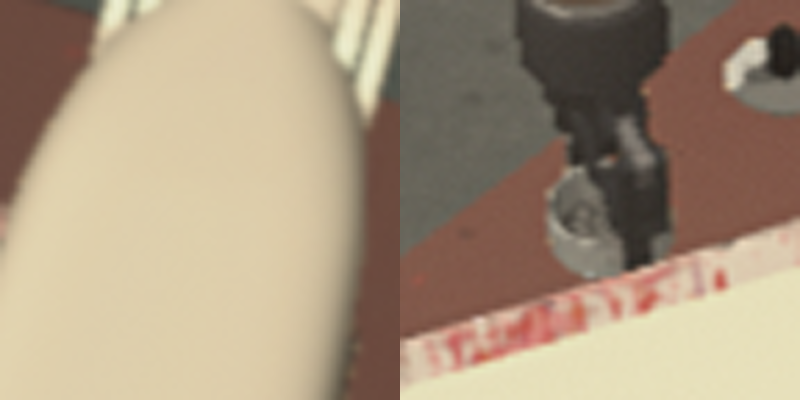

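Request:
move_arm(motion=[[60, [0, 0, -0.1], 0], [60, [0, 0, -0.4], 0], [60, [0, 0, -0.9], 0], [60, [0, 0, -1.5], 0], [60, [-0.1, 0, -2.2], 0], [60, [-0.5, 0.1, -2.9], 0], [60, [-1.0, 0.2, -3.5], 0], [60, [-1.6, 0.4, -3.8], 0], [60, [-2.2, 0.55, -4.0], 0], [60, [-2.9, 0.7, -4.0], 0]])

```text
clock: 20.7
eef_pos: [0.5361, -0.2845, 0.2077]
tool_rot: [0.914, 0.406, 0.001, 0.001]
ft_force: [1.0, -0.5, -1.1]
grip_width: 0.0629
```

Request:
move_arm(motion=[[60, [-0.6, 0.15, 0], 0], [60, [-1.2, 0.3, 0], 0], [60, [-1.7, 0.45, 0.2], 0], [60, [-2.1, 0.55, 0.5], 0], [60, [-2.4, 0.63, 1.0], 0], [60, [-2.55, 0.67, 1.4], 0], [60, [-2.6, 0.69, 1.8], 0], [60, [-2.6, 0.69, 2.1], 0], [60, [-2.6, 0.69, 2.2], 0], [60, [-2.6, 0.69, 2.2], 0]])

```text
clock: 21.7
eef_pos: [0.4735, -0.4024, 0.0948]
tool_rot: [0.914, 0.406, -0.001, -0.002]
ft_force: [-0.8, 1.3, -0.9]
grip_width: 0.0635
```

```bash
cat > ov.py <<'E'
import sys
from workcell import *
from h import *
# name off(z of piece origin below TCP) heights ; draws held piece at TCP and stack top
n=sys.argv[1]; off,hh,zt=map(float,sys.argv[2:5]); bx,by=.4742,-.4030
for i in range(4):
    c=camera("scene"); o=get_obs(); print(o["eef_pos"].round(4),o["ft_force"].round(1))
p=o["eef_pos"]; w=36; f=11
u,v=pix(c,[bx,by,zt+.02])[0].astype(int)
I=cv2.resize(c["color"][v-w:v+w,u-w:u+w,::-1],(792,792),interpolation=2)[100:700]
def draw(ctr,z,r,col):
    a=np.linspace(0,2*np.pi,200); P=np.c_[ctr[0]-.0023+r*np.cos(a),ctr[1]+r*np.sin(a),0*a+z]
    q=pix(c,P); q=(q-[u-w,v-w]+.5)*f-[0,100]; cv2.polylines(I,[q.astype(np.int32)],True,col,1)
z0=p[2]-off
draw(p,z0+hh,.033,(0,0,255)); draw(p,z0+.007,.033,(0,0,255))
draw((bx,by),zt,.033,(0,255,0)); draw((bx,by),.03,.037,(0,255,0))
cv2.imwrite(f"pics/{n}.png",I)
E
python3 ov.py b1 .0066 .032 .047; python3 go.py .4742 -.403 .0466 -42
```

```text
[ 0.4743 -0.4029  0.096 ] [-0.7 -0.5 -1.4]
[ 0.4748 -0.4033  0.0968] [ 0.1  0.1 -1.3]
[ 0.4751 -0.4035  0.0973] [-0.   0.7 -1. ]
[ 0.4752 -0.4035  0.0975] [ 0.3 -0.  -1. ]
t 21.9 pos [ 0.4752 -0.4035  0.0975] jaw -42.08 tilt [ 0.001 -0.001 -1.   ] j [-0.7   0.56  0.13  1.14 -0.    1.6 ] F [ 0.3 -0.  -1. ] w 62.9
shift [-0.006 -0.024  1.017] roll -0.01
```

View pics/b1.png

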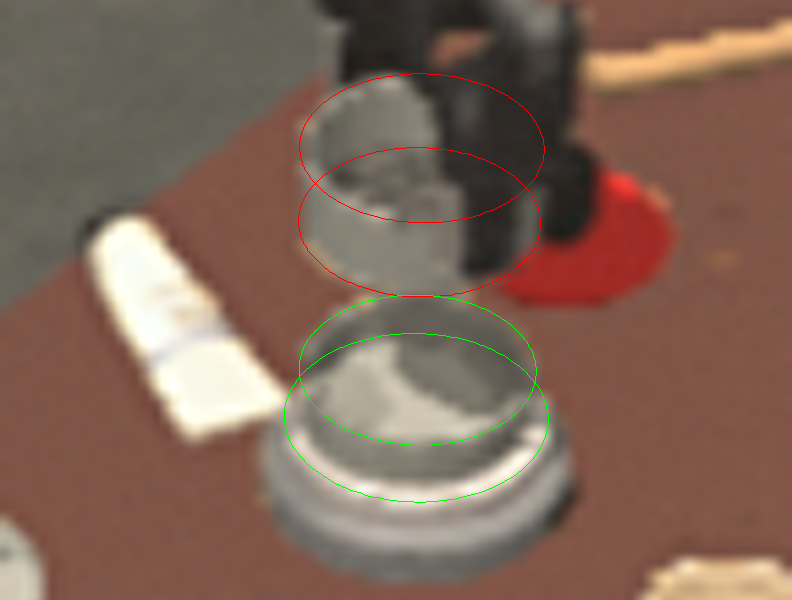

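Request:
move_arm(motion=[[60, [-0.01, -0.02, 0.1], 0], [60, [-0.01, -0.02, 0.25], 0], [60, [-0.01, -0.02, 0.4], 0], [60, [-0.01, -0.02, 0.55], 0], [60, [-0.01, -0.02, 0.7], 0], [60, [-0.01, -0.02, 0.8], 0], [60, [-0.01, -0.02, 0.87], 0], [60, [-0.01, -0.02, 0.92], 0], [60, [-0.01, -0.02, 0.95], 0], [60, [-0.01, -0.02, 0.97], 0]])

```text
clock: 22.9
eef_pos: [0.4736, -0.403, 0.0479]
tool_rot: [0.914, 0.406, 0.0, 0.0]
ft_force: [-0.6, -0.4, -1.2]
grip_width: 0.063
```

```bash
python3 ov.py b2 .0066 .032 .047; python3 go.py .4742 -.403 .0466 -42
```

```text
[ 0.4735 -0.4029  0.0478] [-0.6 -0.2 -1.1]
[ 0.4735 -0.4029  0.0479] [ 0.9 -0.3 -0.8]
[ 0.4736 -0.403   0.048 ] [ 0.1 -0.  -0.8]
[ 0.4736 -0.403   0.048 ] [-0.3 -0.7 -1.7]
t 23.1 pos [ 0.4736 -0.403   0.048 ] jaw -42.09 tilt [ 0. -0. -1.] j [-0.7   0.61  0.07  1.03 -0.    1.6 ] F [-0.3 -0.7 -1.7] w 63.4
shift [0.008 0.009 0.029] roll -0.02
```

View pics/b2.png

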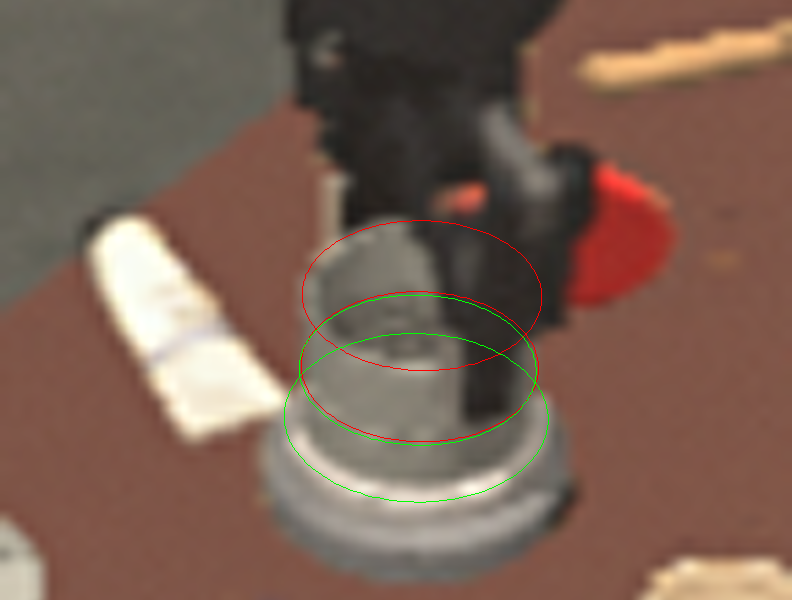

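Inside the pan's mouth with no contact; press the last bit.

Request:
move_arm(motion=[[60, [0.01, 0.01, 0.01], 0], [60, [0.01, 0.01, 0.02], 0], [60, [0.01, 0.01, 0.03], 0], [60, [0.01, 0.01, 0.04], 0], [60, [0.01, 0.01, 0.05], 0], [60, [0.01, 0.01, 0.06], 0], [60, [0.01, 0.01, 0.06], 0], [60, [0.01, 0.01, 0.06], 0], [60, [0.01, 0.01, 0.06], 0], [60, [0.01, 0.01, 0.06], 0]])

```text
clock: 24.1
eef_pos: [0.4744, -0.4029, 0.0463]
tool_rot: [0.914, 0.406, 0.0, 0.001]
ft_force: [-1.8, 2.6, 8.0]
grip_width: 0.063
```

```bash
python3 go.py .4742 -.403 .0466 -42
```

```text
t 24.1 pos [ 0.4744 -0.4029  0.0463] jaw -42.09 tilt [ 0.001 -0.001 -1.   ] j [-0.7   0.61  0.07  1.03  0.    1.6 ] F [-1.8  2.6  8. ] w 63.0
shift [-0.003 -0.001 -0.006] roll -0.02
```

Request:
move_arm(motion=[[85, [0, 0, 0], 0], [85, [0, 0, 0], 0], [85, [0, 0, 0], 0], [85, [0, 0, -0.3], 0], [85, [0, 0, -0.9], 0], [85, [0, 0, -1.6], 0], [85, [0, 0, -2.3], 0], [85, [0, 0, -2.9], 0], [85, [0, 0, -3.2], 0], [85, [0, 0, -3.3], 0]])

```text
clock: 25.1
eef_pos: [0.4751, -0.4036, 0.2122]
tool_rot: [0.914, 0.406, 0.001, 0.002]
ft_force: [0.6, -0.7, 0.1]
grip_width: 0.0848
```

```bash
python3 go.py .414 -.2572 .013 -42; python3 snap.py b3 .473 -.403 .04 36
```

```text
t 25.1 pos [ 0.4751 -0.4036  0.2122] jaw -42.09 tilt [ 0.003 -0.003 -1.   ] j [-0.7   0.5   0.33  1.4  -0.    1.6 ] F [ 0.6 -0.7  0.1] w 84.8
shift [ 1.353 -2.888  3.972] roll -0.02
top crop origin 409 188 scale 5.555555555555555
scene crop origin 316 132 scale 5.555555555555555
```

View pics/b3.png

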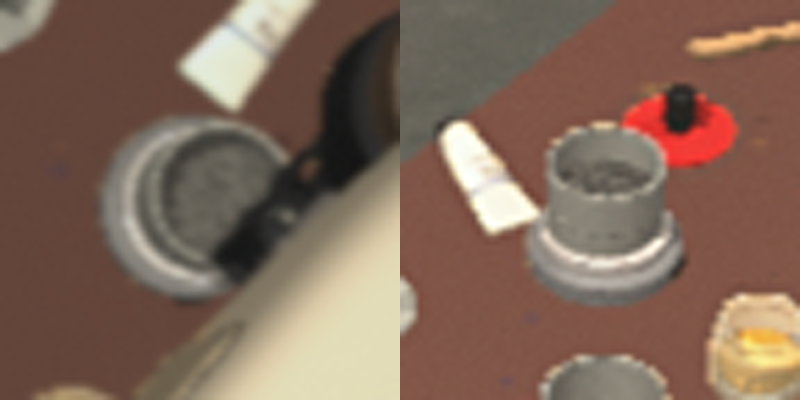

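Request:
move_arm(motion=[[85, [0.15, -0.3, 0], 0], [85, [0.45, -0.95, 0], 0], [85, [0.8, -1.7, 0], 0], [85, [1.1, -2.3, 0], 0], [85, [1.3, -2.7, 0.2], 0], [85, [1.38, -2.9, 0.7], 0], [85, [1.38, -2.9, 1.3], 0], [85, [1.38, -2.9, 1.9], 0], [85, [1.38, -2.9, 2.3], 0], [85, [1.38, -2.9, 2.4], 0]])

```text
clock: 26.2
eef_pos: [0.4098, -0.2525, 0.0858]
tool_rot: [0.914, 0.406, -0.002, -0.003]
ft_force: [-0.8, -0.1, -0.5]
grip_width: 0.0848
```

```bash
python3 snap.py b4 .414 -.257 .04 36; python3 go.py .414 -.2572 .012 -42
```

```text
top crop origin 353 209 scale 5.555555555555555
scene crop origin 315 167 scale 5.555555555555555
t 26.3 pos [ 0.4115 -0.2536  0.0882] jaw -42.09 tilt [-0.003  0.002 -1.   ] j [-0.55  0.33 -0.28  0.97 -0.    1.75] F [ 0.3  0.8 -1. ] w 84.9
shift [-0.019  0.09   1.523] roll -0.02
```

View pics/b4.png

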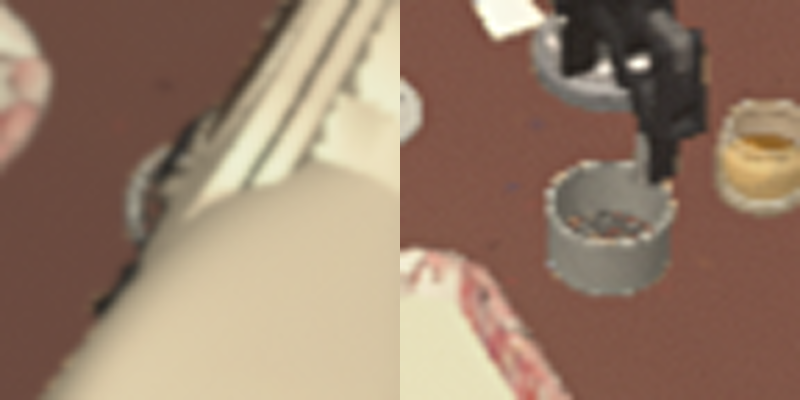

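Request:
move_arm(motion=[[85, [-0.02, 0.06, 0], 0], [85, [-0.02, 0.06, 0.2], 0], [85, [-0.02, 0.06, 0.4], 0], [85, [-0.02, 0.06, 0.7], 0], [85, [-0.02, 0.06, 1.0], 0], [85, [-0.02, 0.06, 1.25], 0], [85, [-0.02, 0.06, 1.4], 0], [85, [-0.02, 0.06, 1.5], 0], [85, [-0.02, 0.06, 1.53], 0], [85, [-0.02, 0.06, 1.53], 0]])

```text
clock: 27.3
eef_pos: [0.4146, -0.2573, 0.0134]
tool_rot: [0.914, 0.406, 0.0, 0.0]
ft_force: [0.7, 0.9, 0.1]
grip_width: 0.0846
```

```bash
python3 snap.py b5 .414 -.257 .04 36; python3 go.py .414 -.2572 .012 -42
```

```text
top crop origin 353 209 scale 5.555555555555555
scene crop origin 315 167 scale 5.555555555555555
t 27.4 pos [ 0.4148 -0.2575  0.0138] jaw -42.09 tilt [ 0.001 -0.001 -1.   ] j [-0.56  0.43 -0.36  0.79  0.    1.75] F [ 0.3  0.  -1. ] w 85.0
shift [-0.008 -0.016  0.036] roll -0.02
```

View pics/b5.png

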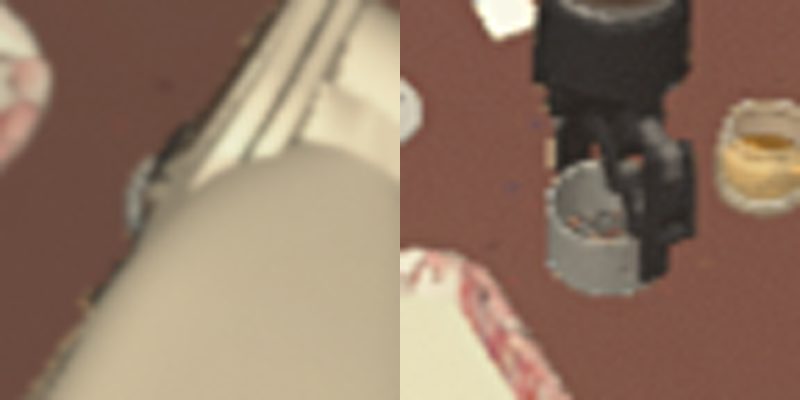

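Request:
move_arm(motion=[[75, [0, 0, 0.03], 0], [60, [0, 0, 0.03], 0], [60, [0, 0, 0.03], 0], [60, [0, 0, 0.03], 0], [60, [0, 0, 0.03], 0], [60, [0, 0, 0.03], 0], [85, [0, 0, 0.03], 0], [85, [0, 0, 0.03], 0], [85, [0, 0, 0.03], 0], [85, [0, 0, 0.03], -1.4]])

```text
clock: 28.4
eef_pos: [0.4143, -0.2571, 0.0117]
tool_rot: [0.881, 0.473, -0.0, -0.0]
ft_force: [1.1, 0.6, 0.2]
grip_width: 0.0851
```

Request:
move_arm(motion=[[85, [0, 0, 0], -1.4], [85, [0, 0, 0], -2.8], [85, [0, 0, 0], -4.2], [85, [0, 0, 0], -5.6], [85, [0, 0, 0], -7], [85, [0, 0, 0], -8.4], [85, [0, 0, 0], -9.8], [85, [0, 0, 0], -11.2], [85, [0, 0, 0], -12.6], [85, [0, 0, 0], -13.6]])

```text
clock: 29.4
eef_pos: [0.4143, -0.2571, 0.0116]
tool_rot: [0.357, 0.934, 0.0, -0.0]
ft_force: [-0.2, 0.3, 0.1]
grip_width: 0.0851
```

Request:
move_arm(motion=[[75, [0, 0, 0], 0], [60, [0, 0, 0], 0], [60, [0, 0, 0], 0], [60, [0, 0, 0], 0], [60, [0, 0, 0], 0], [60, [0, 0, 0], 0], [60, [0, 0, 0], 0], [60, [0, 0, 0], 0], [60, [0, 0, 0], 0], [60, [0, 0, 0], 0]])

```text
clock: 30.4
eef_pos: [0.4143, -0.2573, 0.0123]
tool_rot: [0.36, 0.933, -0.0, 0.0]
ft_force: [-1.7, 1.7, 5.5]
grip_width: 0.0646
```

```bash
python3 go.py .4743 -.403 .2 48;  python3 snap.py b6 .414 -.257 .03 36
```

```text
t 30.4 pos [ 0.4143 -0.2573  0.0123] jaw 47.8 tilt [ 0. -0. -1.] j [-0.56  0.43 -0.36  0.78 -0.    0.18] F [-1.7  1.7  5.5] w 64.6
shift [-2.847 -1.354 -3.753] roll -0.03
top crop origin 352 210 scale 5.555555555555555
scene crop origin 315 170 scale 5.555555555555555
```

View pics/b6.png

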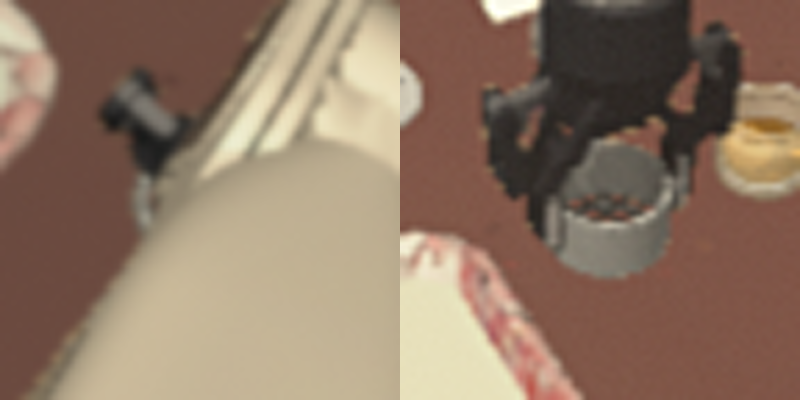

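Request:
move_arm(motion=[[60, [0, 0, -0.1], 0], [60, [0, 0, -0.4], 0], [60, [0, 0, -0.9], 0], [60, [0, 0, -1.5], 0], [60, [0, 0, -2.2], 0], [60, [-0.1, -0.05, -2.8], 0], [60, [-0.4, -0.2, -3.2], 0], [60, [-0.9, -0.4, -3.5], 0], [60, [-1.5, -0.7, -3.6], 0], [60, [-2.0, -0.95, -3.6], 0]])

```text
clock: 31.5
eef_pos: [0.4578, -0.361, 0.1931]
tool_rot: [0.36, 0.933, -0.0, 0.001]
ft_force: [0.2, 0.4, -1.9]
grip_width: 0.0643
```

Request:
move_arm(motion=[[60, [-0.4, -0.2, 0], 0], [60, [-0.65, -0.3, 0], 0], [60, [-0.8, -0.37, 0], 0], [60, [-0.85, -0.4, 0.1], 0], [60, [-0.85, -0.4, 0.4], 0], [60, [-0.85, -0.4, 0.8], 0], [60, [-0.85, -0.4, 1.1], 0], [60, [-0.85, -0.4, 1.25], 0], [60, [-0.85, -0.4, 1.3], 0], [60, [-0.85, -0.4, 1.3], 0]])

```text
clock: 32.5
eef_pos: [0.4749, -0.4025, 0.1269]
tool_rot: [0.359, 0.933, 0.0, -0.0]
ft_force: [0.2, -0.3, -1.1]
grip_width: 0.0642
```

```bash
python3 ov.py b7 .0123 .044 .072; python3 go.py .4743 -.403 .0773 48
```

```text
[ 0.4752 -0.4028  0.1275] [-0.8  0.  -2.3]
[ 0.4754 -0.4031  0.1278] [ 0.6  0.2 -1.8]
[ 0.4754 -0.4031  0.1279] [ 1.5 -0.3 -1.3]
[ 0.4754 -0.4032  0.1279] [-0.8  0.1 -2. ]
t 32.7 pos [ 0.4754 -0.4032  0.1279] jaw 47.91 tilt [ 0.001 -0.001 -1.   ] j [-0.7   0.54  0.18  1.21 -0.    0.03] F [-0.8  0.1 -2. ] w 64.3
shift [ 0.02  -0.012  1.011] roll -0.02
```

View pics/b7.png

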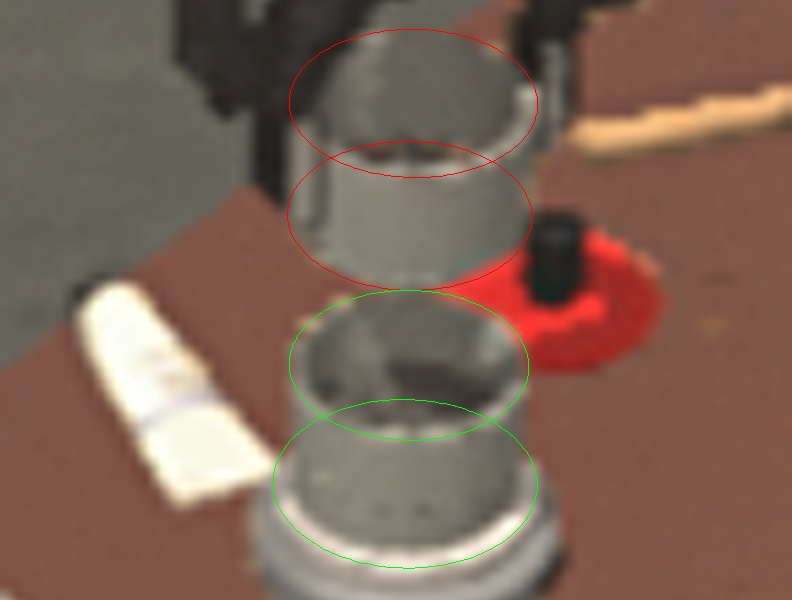

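Request:
move_arm(motion=[[60, [0.02, -0.01, 0.1], 0], [60, [0.02, -0.01, 0.25], 0], [60, [0.02, -0.01, 0.4], 0], [60, [0.02, -0.01, 0.55], 0], [60, [0.02, -0.01, 0.7], 0], [60, [0.02, -0.01, 0.8], 0], [60, [0.02, -0.01, 0.87], 0], [60, [0.02, -0.01, 0.92], 0], [60, [0.02, -0.01, 0.95], 0], [60, [0.02, -0.01, 0.96], 0]])

```text
clock: 33.7
eef_pos: [0.4739, -0.4026, 0.0789]
tool_rot: [0.359, 0.933, -0.0, 0.0]
ft_force: [-0.1, -0.6, -2.1]
grip_width: 0.0645
```

```bash
python3 ov.py b8 .0123 .044 .072; python3 go.py .4743 -.403 .0773 48
```

```text
[ 0.4739 -0.4025  0.0789] [-0.3 -0.1 -0.9]
[ 0.4739 -0.4026  0.079 ] [ 0.5 -0.5 -2.8]
[ 0.4739 -0.4026  0.0791] [ 0.1 -0.  -1.7]
[ 0.474  -0.4026  0.0791] [-0.6  0.1 -1.1]
t 33.9 pos [ 0.474  -0.4026  0.0791] jaw 47.91 tilt [ 0. -0. -1.] j [-0.7   0.58  0.11  1.1   0.    0.03] F [-0.6  0.1 -1.1] w 64.1
shift [-0.01  -0.001  0.036] roll -0.02
```

View pics/b8.png

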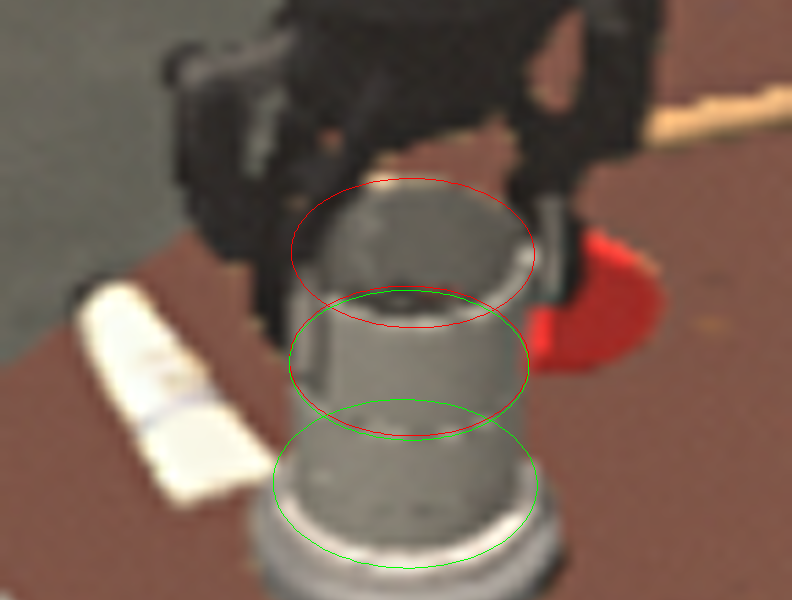

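Request:
move_arm(motion=[[60, [-0.01, 0, 0.01], 0], [60, [-0.01, 0, 0.02], 0], [60, [-0.01, 0, 0.03], 0], [60, [-0.01, 0, 0.04], 0], [60, [-0.01, 0, 0.05], 0], [60, [-0.01, 0, 0.06], 0], [60, [-0.01, 0, 0.065], 0], [60, [-0.01, 0, 0.065], 0], [60, [-0.01, 0, 0.065], 0], [60, [-0.01, 0, 0.065], 0]])

```text
clock: 34.9
eef_pos: [0.4744, -0.403, 0.0771]
tool_rot: [0.359, 0.933, -0.0, 0.001]
ft_force: [-3.2, 1.6, 6.5]
grip_width: 0.0647
```

```bash
python3 go.py .4743 -.403 .0773 48
```

```text
t 34.9 pos [ 0.4744 -0.403   0.0771] jaw 47.91 tilt [ 0.001 -0.001 -1.   ] j [-0.7   0.58  0.11  1.1   0.    0.03] F [-3.2  1.6  6.5] w 64.7
shift [ 0.001 -0.002 -0.005] roll -0.01
```

Request:
move_arm(motion=[[85, [0, 0, 0], 0], [85, [0, 0, 0], 0], [85, [0, 0, 0], 0], [85, [0, 0, -0.3], 0], [85, [0, 0, -0.8], 0], [85, [0, 0, -1.4], 0], [85, [0, 0, -2.0], 0], [85, [0, 0, -2.5], 0], [85, [0, 0, -2.8], 0], [85, [0, 0, -2.9], 0]])

```text
clock: 35.9
eef_pos: [0.475, -0.4036, 0.2228]
tool_rot: [0.359, 0.933, -0.001, 0.002]
ft_force: [-0.2, 0.9, -0.4]
grip_width: 0.085
```

```bash
python3 go.py .58 -.3037 .2 48; python3 snap.py b9 .473 -.403 .06 36
```

```text
t 35.9 pos [ 0.475  -0.4036  0.2228] jaw 47.91 tilt [ 0.003 -0.003 -1.   ] j [-0.7   0.49  0.35  1.42 -0.    0.03] F [-0.2  0.9 -0.4] w 85.0
shift [-0.217  2.89   0.456] roll -0.02
top crop origin 411 187 scale 5.555555555555555
scene crop origin 316 127 scale 5.555555555555555
```

View pics/b9.png

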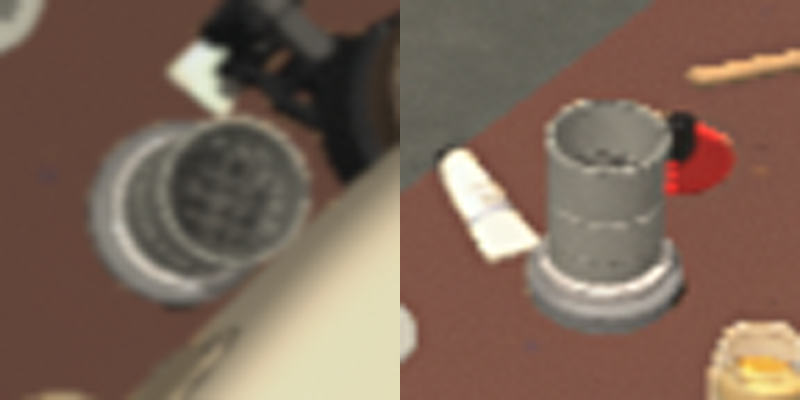

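Request:
move_arm(motion=[[60, [-0.03, 0.3, 0], 0], [45, [-0.1, 0.9, 0], 0], [45, [-0.15, 1.6, 0], 0], [45, [-0.2, 2.2, 0], 0], [45, [-0.22, 2.6, 0.1], 0], [45, [-0.22, 2.85, 0.5], 0], [45, [-0.22, 2.89, 1.1], 0], [45, [-0.22, 2.89, 1.7], 0], [45, [-0.22, 2.89, 2.1], 0], [45, [-0.22, 2.89, 2.3], 0]])

```text
clock: 37.0
eef_pos: [0.5773, -0.3013, 0.1014]
tool_rot: [0.359, 0.933, 0.0, -0.003]
ft_force: [0.0, -0.3, 0.5]
grip_width: 0.0449
```

```bash
python3 snap.py c1 .58 -.304 .04 36; for i in 1 2; do python3 -c "
from workcell import *
camera('top');camera('top')"; done; python3 go.py .58 -.3037 .016 48
```

```text
top crop origin 371 146 scale 5.555555555555555
scene crop origin 270 142 scale 5.555555555555555
t 37.3 pos [ 0.5802 -0.3035  0.1072] jaw 47.9 tilt [ 0.003 -0.001 -1.   ] j [-0.48  0.62  0.25  1.21  0.    0.25] F [-0.7  0.3 -0.6] w 45.2
shift [ 0.005 -0.007  1.824] roll -0.02
```

View pics/c1.png

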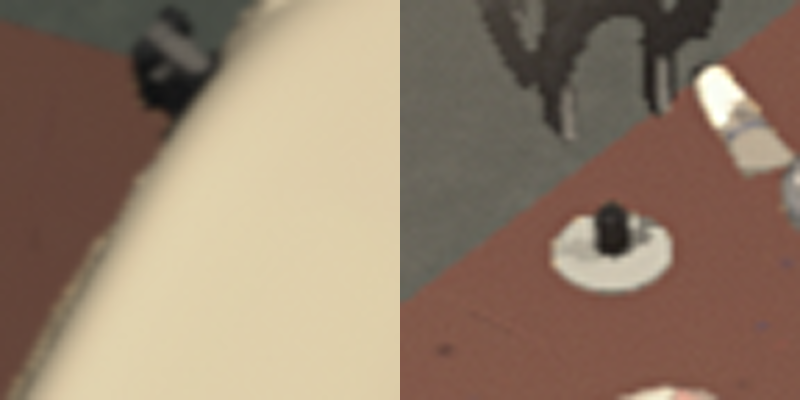

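Request:
move_arm(motion=[[45, [0, 0, 0.2], 0], [45, [0, 0, 0.5], 0], [45, [0, 0, 0.85], 0], [45, [0, 0, 1.2], 0], [45, [0, 0, 1.45], 0], [45, [0, 0, 1.63], 0], [45, [0, 0, 1.73], 0], [45, [0, 0, 1.78], 0], [45, [0, 0, 1.79], 0], [45, [0, 0, 1.79], 0]])

```text
clock: 38.3
eef_pos: [0.5797, -0.3032, 0.0167]
tool_rot: [0.359, 0.933, -0.0, 0.001]
ft_force: [-0.5, -0.5, -0.2]
grip_width: 0.0449
```

```bash
python3 snap.py c2 .58 -.304 .04 36;python3 go.py .58 -.3037 .016 48
```

```text
top crop origin 371 146 scale 5.555555555555555
scene crop origin 270 142 scale 5.555555555555555
t 38.4 pos [ 0.5797 -0.3032  0.0168] jaw 47.91 tilt [ 0.001 -0.001 -1.   ] j [-0.48  0.69  0.14  1.02  0.    0.25] F [-0.2 -0.3  0.3] w 45.2
shift [-0.011 -0.003  0.016] roll -0.02
```

View pics/c2.png

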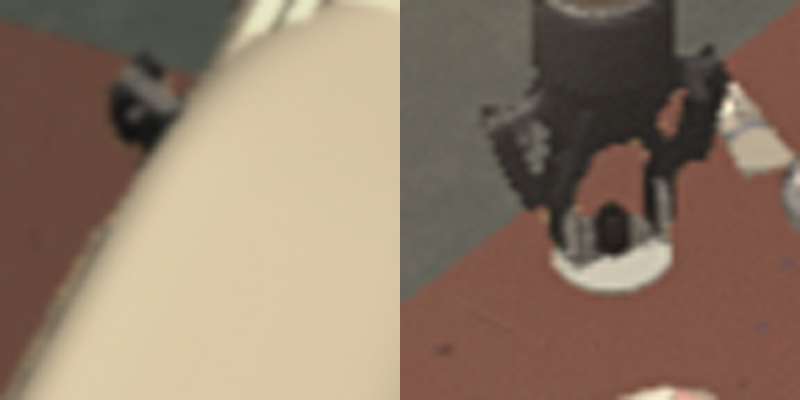

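Request:
move_arm(motion=[[30, [0, 0, 0], 0], [15, [0, 0, 0], 0], [12, [0, 0, 0], 0], [12, [0, 0, 0], 0], [12, [0, 0, 0], 0], [12, [0, 0, 0], 0], [40, [0, 0, 0], 0], [40, [0, 0, 0], 0], [40, [0, 0, 0], 0], [40, [0, 0, 0], 1.4]])

```text
clock: 39.4
eef_pos: [0.5788, -0.3028, 0.0155]
tool_rot: [0.428, 0.904, 0.0, -0.001]
ft_force: [-0.4, -0.3, -0.1]
grip_width: 0.0401
```

Request:
move_arm(motion=[[40, [0, 0, 0], 1.4], [40, [0, 0, 0], 2.8], [40, [0, 0, 0], 4.2], [40, [0, 0, 0], 5.6], [40, [0, 0, 0], 7], [40, [0, 0, 0], 8.4], [40, [0, 0, 0], 9.8], [40, [0, 0, 0], 11.2], [40, [0, 0, 0], 12.6], [40, [0, 0, 0], 13.6]])

```text
clock: 40.4
eef_pos: [0.5789, -0.3028, 0.0156]
tool_rot: [0.915, 0.404, -0.0, -0.0]
ft_force: [0.0, 0.4, 0.6]
grip_width: 0.0399
```

Request:
move_arm(motion=[[30, [0, 0, 0], 0], [15, [0, 0, 0], 0], [12, [0, 0, 0], 0], [12, [0, 0, 0], 0], [12, [0, 0, 0], 0], [12, [0, 0, 0], 0], [12, [0, 0, 0], 0], [12, [0, 0, 0], 0], [12, [0, 0, 0], 0], [12, [0, 0, 0], 0]])

```text
clock: 41.4
eef_pos: [0.5792, -0.303, 0.016]
tool_rot: [0.914, 0.406, -0.0, 0.0]
ft_force: [-0.6, -0.2, 1.0]
grip_width: 0.0178
```

```bash
python3 go.py .4744 -.403 .2 -42;  python3 snap.py c3 .58 -.304 .03 36
```

```text
t 41.4 pos [ 0.5792 -0.303   0.016 ] jaw -42.09 tilt [-0. -0. -1.] j [-0.48  0.7   0.14  1.02 -0.    1.82] F [-0.6 -0.2  1. ] w 17.8
shift [-2.889 -0.214 -3.679] roll -0.01
top crop origin 371 147 scale 5.555555555555555
scene crop origin 270 145 scale 5.555555555555555
```

View pics/c3.png

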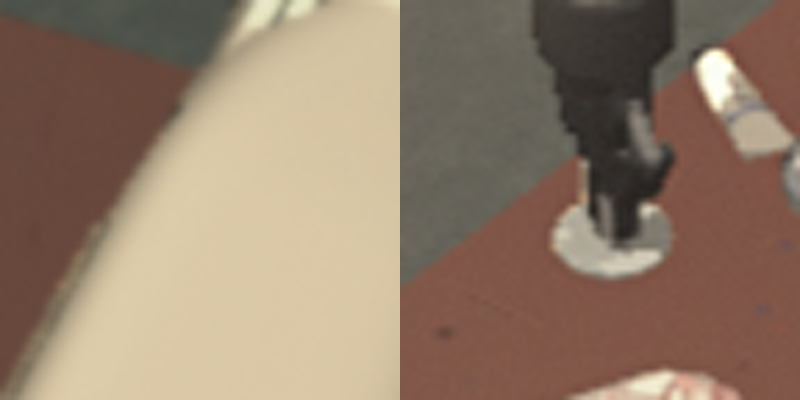

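Request:
move_arm(motion=[[12, [0, 0, -0.1], 0], [12, [0, 0, -0.4], 0], [12, [0, 0, -0.9], 0], [12, [0, 0, -1.5], 0], [12, [0, 0, -2.2], 0], [12, [0, 0, -2.9], 0], [12, [-0.2, 0, -3.4], 0], [12, [-0.6, -0.04, -3.6], 0], [12, [-1.1, -0.08, -3.6], 0], [12, [-1.6, -0.12, -3.6], 0]])

```text
clock: 42.5
eef_pos: [0.5195, -0.3591, 0.1956]
tool_rot: [0.914, 0.406, -0.0, -0.0]
ft_force: [-0.3, -0.5, -1.7]
grip_width: 0.0176
```

Request:
move_arm(motion=[[12, [-0.5, -0.04, 0], 0], [12, [-0.9, -0.07, 0], 0], [12, [-1.15, -0.09, 0], 0], [12, [-1.27, -0.1, 0], 0], [12, [-1.29, -0.1, 0.1], 0], [12, [-1.29, -0.1, 0.3], 0], [12, [-1.29, -0.1, 0.5], 0], [12, [-1.29, -0.1, 0.65], 0], [12, [-1.29, -0.1, 0.7], 0], [12, [-1.29, -0.1, 0.7], 0]])

```text
clock: 43.5
eef_pos: [0.4741, -0.4022, 0.1601]
tool_rot: [0.914, 0.406, -0.0, -0.001]
ft_force: [0.5, 0.4, -1.5]
grip_width: 0.0176
```

```bash
python3 ov.py c4 .016 .011 .109; python3 go.py .4744 -.403 .118 -42
```

```text
[ 0.4744 -0.4025  0.1608] [ 0.5 -0.3 -1. ]
[ 0.4745 -0.4027  0.1612] [ 0.1 -0.3 -0.6]
[ 0.4746 -0.4029  0.1615] [ 0.1  0.5 -0.6]
[ 0.4745 -0.403   0.1616] [ 0.6 -0.3 -0.4]
t 43.7 pos [ 0.4745 -0.403   0.1616] jaw -42.09 tilt [ 0.001 -0.001 -1.   ] j [-0.7   0.52  0.23  1.28  0.    1.6 ] F [ 0.6 -0.3 -0.4] w 17.8
shift [-0.002 -0.003  0.872] roll -0.01
```

View pics/c4.png

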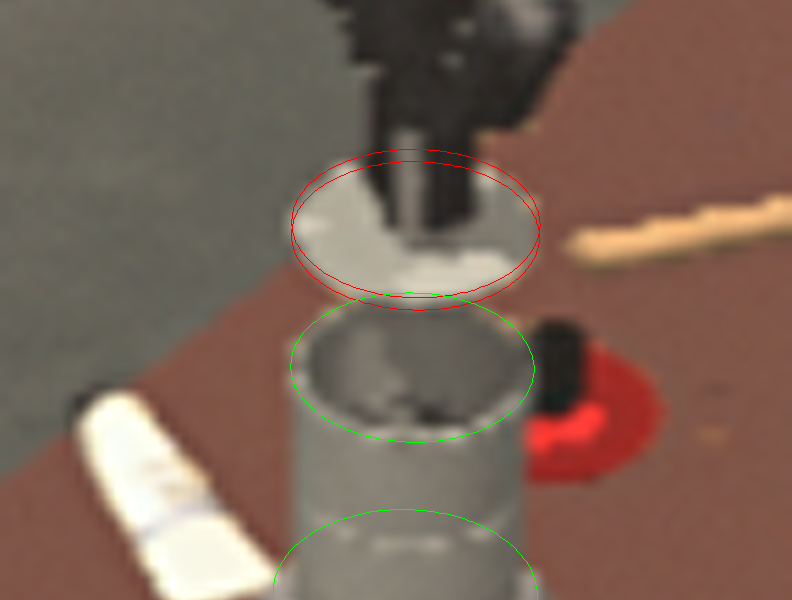

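Aligned. Descend.

Request:
move_arm(motion=[[12, [0, 0, 0.1], 0], [12, [0, 0, 0.2], 0], [12, [0, 0, 0.33], 0], [12, [0, 0, 0.46], 0], [12, [0, 0, 0.58], 0], [12, [0, 0, 0.68], 0], [12, [0, 0, 0.75], 0], [12, [0, 0, 0.8], 0], [12, [0, 0, 0.82], 0], [12, [0, 0, 0.83], 0]])

```text
clock: 44.7
eef_pos: [0.4743, -0.4029, 0.1196]
tool_rot: [0.914, 0.406, 0.0, 0.0]
ft_force: [0.7, 0.0, -0.5]
grip_width: 0.0176
```

```bash
python3 ov.py c5 .016 .011 .109; python3 go.py .4744 -.403 .118 -42
```

```text
[ 0.4743 -0.4029  0.1197] [-0.4  0.7 -0.2]
[ 0.4743 -0.4029  0.1197] [ 0.3 -0.3 -0.1]
[ 0.4743 -0.4029  0.1198] [-0.1  0.  -0.5]
[ 0.4743 -0.403   0.1198] [-0.5 -0.5 -0.2]
t 44.9 pos [ 0.4743 -0.403   0.1198] jaw -42.09 tilt [ 0. -0. -1.] j [-0.7   0.54  0.16  1.19 -0.    1.6 ] F [-0.5 -0.5 -0.2] w 17.6
shift [0.001 0.002 0.037] roll -0.02
```

View pics/c5.png

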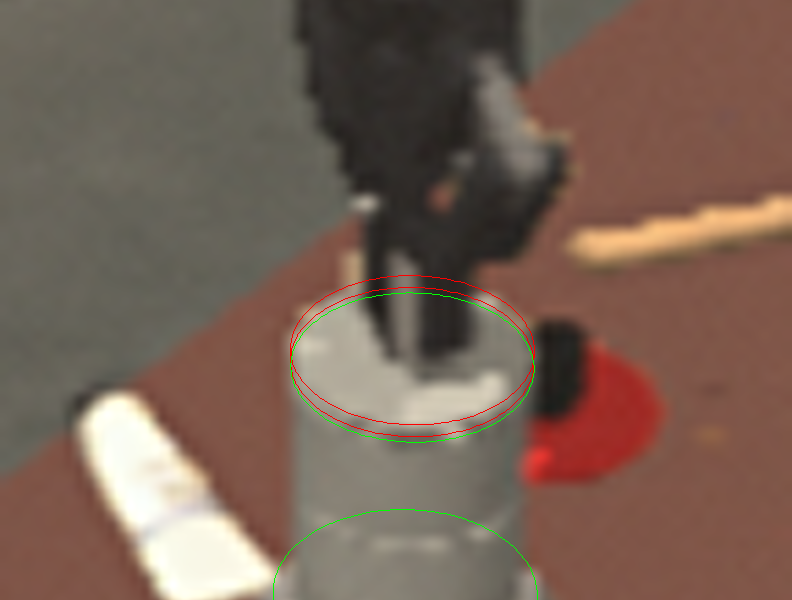

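Request:
move_arm(motion=[[12, [0, 0, 0.01], 0], [12, [0, 0, 0.02], 0], [12, [0, 0, 0.03], 0], [12, [0, 0, 0.04], 0], [12, [0, 0, 0.05], 0], [12, [0, 0, 0.06], 0], [12, [0, 0, 0.06], 0], [12, [0, 0, 0.06], 0], [12, [0, 0, 0.06], 0], [12, [0, 0, 0.06], 0]])

```text
clock: 45.9
eef_pos: [0.4744, -0.403, 0.1176]
tool_rot: [0.914, 0.406, 0.0, 0.001]
ft_force: [-1.1, 1.4, 5.5]
grip_width: 0.0181
```

```bash
python3 go.py .4744 -.403 .118 -42
```

```text
t 45.9 pos [ 0.4744 -0.403   0.1176] jaw -42.09 tilt [ 0.001 -0.001 -1.   ] j [-0.7   0.55  0.16  1.18  0.    1.6 ] F [-1.1  1.4  5.5] w 18.1
shift [ 0.     0.    -0.009] roll -0.02
```

Seated with contact; release, rise, then move aside so that the top camera sees the stack.

Request:
move_arm(motion=[[45, [0, 0, 0], 0], [45, [0, 0, 0], 0], [45, [0, 0, 0], 0], [45, [0, 0, -0.2], 0], [45, [0, 0, -0.6], 0], [45, [0, 0, -1.2], 0], [45, [0, 0, -1.8], 0], [45, [0, 0, -2.3], 0], [45, [0, 0, -2.6], 0], [45, [0, 0, -2.7], 0]])

```text
clock: 46.9
eef_pos: [0.475, -0.4035, 0.2547]
tool_rot: [0.914, 0.406, 0.001, 0.002]
ft_force: [-0.4, -0.4, -0.1]
grip_width: 0.0451
```

```bash
python3 go.py .35 -.15 .28 -42
```

```text
t 46.9 pos [ 0.475  -0.4035  0.2547] jaw -42.09 tilt [ 0.004 -0.003 -1.   ] j [-0.7   0.49  0.42  1.5  -0.    1.6 ] F [-0.4 -0.4 -0.1] w 45.1
shift [ 2.087 -5.252 -0.532] roll -0.02
```

Request:
move_arm(motion=[[45, [0.2, -0.4, -0.2], 0], [45, [0.4, -1.0, -0.5], 0], [45, [0.7, -1.7, -0.5], 0], [45, [1.0, -2.4, -0.5], 0], [45, [1.3, -3.1, -0.5], 0], [45, [1.5, -3.8, -0.5], 0], [45, [1.8, -4.5, -0.5], 0], [45, [2.0, -5.0, -0.5], 0], [45, [2.1, -5.2, -0.5], 0], [45, [2.1, -5.2, -0.5], 0]])

```text
clock: 47.9
eef_pos: [0.3513, -0.1499, 0.2767]
tool_rot: [0.914, 0.407, 0.0, 0.0]
ft_force: [0.8, -1.0, 0.3]
grip_width: 0.0451
```

```bash
python3 snap.py d1 .474 -.403 .07 40
python3 - <<'E'
from workcell import *
from h import *
t=camera("top");s=camera("scene")
g=lambda q:(q[...,1]<85)
I=s["color"]; f=8
u,v=pix(s,[.474-.0023,-.403,.07])[0].astype(int); w=36
J=cv2.resize(I[v-w:v+w,u-w:u+w,::-1],(576,576),interpolation=2)
for z,r in((.03,.033),(.047,.033),(.072,.033),(.109,.033),(.113,.033),(.14,.01)):
    a=np.linspace(0,2*np.pi,200); q=pix(s,np.c_[.4744-.0023+r*np.cos(a),-.403+r*np.sin(a),0*a+z]); q=(q-[u-w,v-w]+.5)*f
    cv2.polylines(J,[q.astype(np.int32)],True,(0,255,0),1)
cv2.imwrite("pics/d2.png",J)
E
```

```text
top crop origin 408 182 scale 5.0
scene crop origin 312 121 scale 5.0
```

View pics/d1.png

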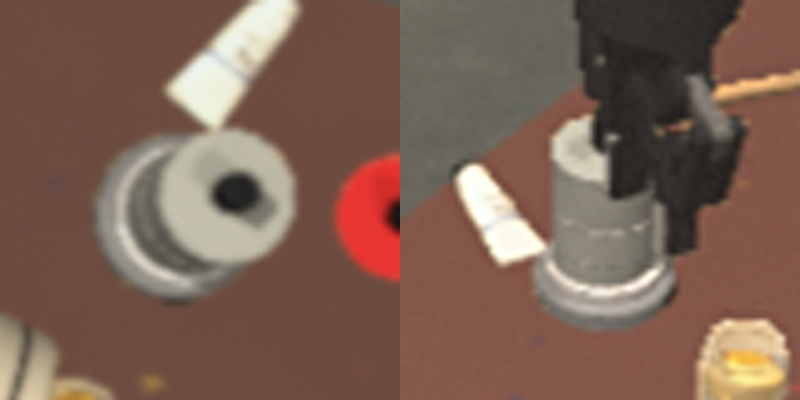

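View pics/d2.png

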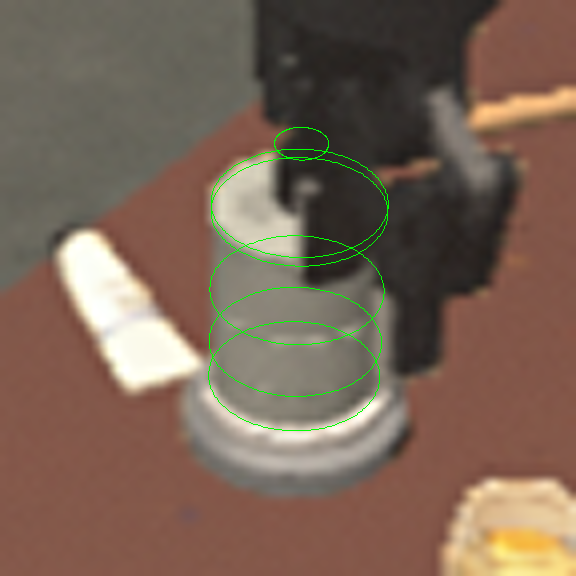

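View pics/full_scene_d1.png

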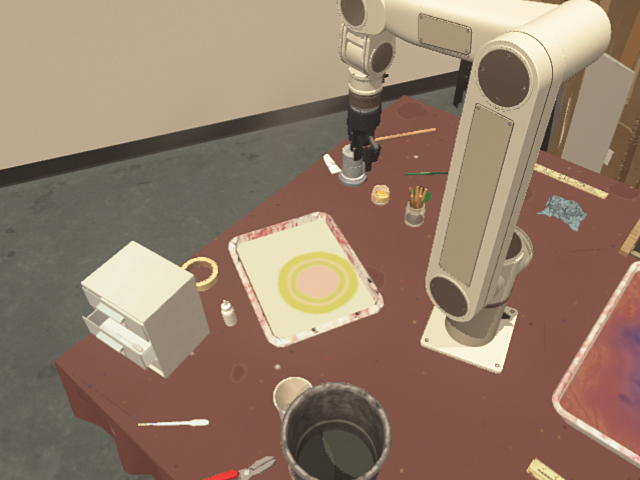

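View pics/full_top_d1.png

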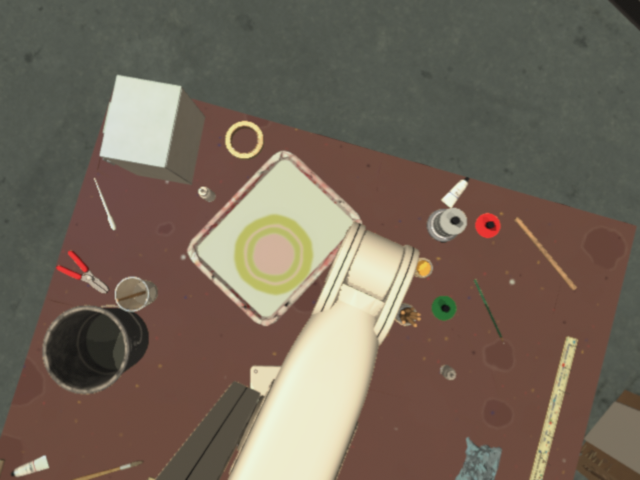

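```bash
python3 -c "
from workcell import *
print(job_done()); print(get_obs()['clock'])"
```

```text
the job is handed in; nothing more can be done
None
the job is handed in; nothing more can be done
```

I stacked the pan, fine sieve, coarse sieve and lid on the shaker base in that order, and handed the job in at about 48 s of the 128 s allowed.

**Method:** I gripped each piece twice, a quarter turn apart, to centre it in the fingers. I lowered it until a gentle contact of 5.5–8 N showed it was seated. The tool height at contact was within 0.5 mm of the listed seated height for every piece.

**Last checks:**
- **Stack:** In the scene view, the outlines of the rims drawn at their seated heights lie on the visible seams and the lid. The arm hid part of the lid's right side and the knob in that view. The top view shows the lid upright and centred as far as I could see.
- **Bystanders:** The paint tube, the dropper bottle beside the tray and the yellow jar appear where they were, judged by eye. The red and green lids were not touched.
- **Robot:** The gripper was open and clear of everything at the end.

**Disagreements:**
- The two cameras differed by about 2–3 mm in x. The gripper's own position agreed with the top camera, so I used that one.
- The finger opening read about 63–65 mm on the 66 mm pieces and 18 mm on the 20 mm knob.

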